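Shake steel test cubes evenly over a three-trough tray

ROBOT

A 7-joint arm with a two-finger parallel gripper is mounted at the origin on the work surface. World frame = base frame: x ahead of the robot, y to its left, z up, the work surface at z = 0. Lengths are in m, angles in rad, forces in N, time in s.
With the tool pointing down it reaches from about 0.425 to 0.925 m from the base axis. Payload 6.8 kg.
Tool frame: the origin (TCP) lies midway between the tips of the shut fingers; the grasp point (between the pads) lies 19 mm behind it (r.grip_depth is the distance from the TCP to the grasp point, in m); z points along the fingers, y is the line along which they close (so a half turn about z gives the same grasp; the last joint's range is limited). The gripper opens to 85 mm and grips with 20 to 120 N. Pads are 22 mm wide; open, the fingers measure 114 mm over their backs; the gripper's body (76 mm by 85 mm) begins 54 mm behind the grasp point. The pads swing forward as they close: fully open they stand 13 mm farther back than shut.
Start: joints at [-1.377, 0.477, 0.022, 1.555, -0.011, 1.109, -0.083], TCP at [0.201, 0.645, 0.231] pointing down, gripper open.
Joint ranges: [-2.96, 2.96], [-0.34, 2.1], [-1.41, 1.46], [0.24, 2.44], [-1.37, 4.51], [0.17, 1.92], [-2.96, 2.96]. Speed limits (rad/s): [2.39, 2.39, 3.14, 3.14, 3.14, 3.14, 3.14].

INTERFACE

Orientations are given as a rotation vector (axis times angle).
In Python, from bench import telemetry, grab_frame, calibration, order, silhouettes, r gives the robot as it stands.
- The arm moves only by the tool apply_moves, never from a script. Its argument "moves" is a list of rows, each a list of 7 numbers: the turn, a rotation vector about the tool's x, y, z scaled (see below), then the shift along the tool's x, y, z scaled (see below), then the opening, from -1 (shut) to 1 (fully open). A call has exactly 8 rows; each row shifts and turns the commanded pose from where the row before left it, along the tool's axes as they then stand; what a row does not reach is not made up. The controller multiplies each number of a shift by 1000 mm and each number of a turn by 6 degrees. A row lasts 1/12 s, in which the tool goes at most 41.7 mm and 7.16 degrees, less where a joint would pass 70% of its speed; a pose out of reach is approached as far as the arm can. A call with a number of a shift or a turn outside -1 to 1 is refused whole. A call with a gripper value outside its range is refused whole. The fingers move at their own pace and stop on an object; "grip_force" is the grip in N (left out, the last holds). Time passes only in rows, so rows that do not move let the fingers close, or fill a call up. It gives the time, the measured TCP pose, the force, the opening and the grip force at its end, in the units of the state.
- telemetry.get_obs(): the state, without advancing time (a new reading comes with each control period).
- grab_frame(name): name is "scene" or "side" or "wrist"; returns the picture (480x640x3 uint8, blue, green, red); there is no depth.
- calibration(name): a dict with "fx", "fy", "cx", "cy" (pixels), "world_from_camera" (4x4, takes a point from camera to world coordinates); the wrist camera has in their place "mount" (4x4, takes a point from camera to tool coordinates, whose origin is the TCP and whose axes are the flange's). Camera axes: x right, y down, z forward; pixel columns grow to the right and rows downward; lengths in m; the calibration is good to about 2 mm. A picture is of the moment at which its call begins: read the wrist's pose just before it. calibration takes no time and is no camera call.
- order.hand_in(): hands the job in; it is judged then, once.
Trained networks look in the newest picture that a camera, given by its name, has taken for a name from the list of things; names that differ only in an ending like _2 or _b are one class to them, and where a whole thing is asked for, a point or a joint stands for the part that bears it (a point fixed in the world has none). Each returns a list of dicts, best first, with "p" (0 to 1); they miss things now and then, are a little off and sometimes report something else, mostly with a low value. They report only what shows in the picture. A call takes as long as a camera call. They do not tell look-alikes from the thing itself.
- silhouettes(thing, camera): "mask" (480x640 bool, what is visible of it) and "extent" ([centre column, centre row, width, height] in pixels, round what is visible of it).
The state is a dict: "clock": time; "joints": joint angles; "qvel": joint speeds; "tau": joint torques, N m; "tcp_pos": TCP position; "orientation": TCP orientation; "contact_force": force on the tool from outside, world axes, zero at the start; "moment": the same for the moment, N m; "grip_width": finger opening in m; "gripper_force": force on a finger pad.
Only numpy, scipy, OpenCV 4.12 (cv2) and the standard library are available. Lean on these libraries where they do the work, as an engineer would, in place of code of your own. Each camera call takes 0.05 s, during which the arm holds its last target. There are 200 camera calls.

TASK

Lift the clear shaker out of the black tote and stand it leaning in the tilted aluminium rest, spout up, and let go of it there; then take it again across its body and shake its ten small steel test cubes out over the tray, so that all ten lie in the tray, spread so that every trough has at least two. Finally put the empty shaker back in the rest, spout up, and leave the jar, the carton and the screwdriver where they are.

Things in the scene. Friction and masses are not known exactly. Their poses are not given: they have to be found in the camera images.
- tote: Black plastic tote fixed to the bench, 165 (x) x 80 (y) x 80 mm high, lips on its long sides 90 mm over all, two dividers making three cells of 48 x 70 mm along x. The shaker stands upright in the middle cell, its x along the tote's x, 55 mm of it above the rim; the outer cells hold stock lower than the rim. Origin: centre of the underside; z up.
- shaker: Clear shaker box, 34 (x) x 56 (y) x 130 mm (z, to its mouth), walls 3 mm; origin: centre of its closed bottom. Grip it across y (56 mm). The mouth is a slot in the end plate, 28 mm along x and 33 along y: cubes jam behind it and leave one or two at a time when it is shaken sideways with the mouth some 45 degrees down and a 56 mm wide face (+x or -x) below.
- shaker_mouth (a point): Centre of the shaker's mouth, on its axis, 130 mm from its bottom; axes as the shaker's.
- rest: Aluminium tilted rest on a steel base, fixed, 130 mm high. Origin on the bench below its middle; z up. A shaker seated in it leans 45 degrees, mouth up towards the rest's +x, a 56 mm wide face on the 44 mm wide back plate (105 mm long), bottom on the foot plate, between two cheeks 66 mm apart that reach 26 mm up it; its y is along the rest's y, either way round, its y faces free above the cheeks.
- rest_seat (a point): Where the seated shaker's origin (centre of its bottom) comes to lie: 35 mm to -x of the rest's origin, 55 mm above the bench. Axes as the rest's: the seated shaker's axis points from here 45 degrees up towards +x.
- tray: Steel tray fixed to the bench, 258 (its x) x 206 mm (its y), rim 36 mm high, floor 3 mm. Two ridges 15 mm above the bench at x = -42 and +42 mm part it into three troughs that run along its y, centred at x = -84, 0 and +84 mm. Origin: centre of the underside; z up.
- cube0: Plain steel test cube, 18 mm a side, 16 g; origin at its centre. It starts in the shaker.
- cube1: Plain steel test cube, 18 mm a side, 16 g; origin at its centre. It starts in the shaker.
- cube2: Plain steel test cube, 18 mm a side, 16 g; origin at its centre. It starts in the shaker.
- cube3: Plain steel test cube, 18 mm a side, 16 g; origin at its centre. It starts in the shaker.
- cube4: Plain steel test cube, 18 mm a side, 16 g; origin at its centre. It starts in the shaker.
- cube5: Plain steel test cube, 18 mm a side, 16 g; origin at its centre. It starts in the shaker.
- cube6: Plain steel test cube, 18 mm a side, 16 g; origin at its centre. It starts in the shaker.
- cube7: Plain steel test cube, 18 mm a side, 16 g; origin at its centre. It starts in the shaker.
- cube8: Plain steel test cube, 18 mm a side, 16 g; origin at its centre. It starts in the shaker.
- cube9: Plain steel test cube, 18 mm a side, 16 g; origin at its centre. It starts in the shaker.
- flask: Bystander: closed jar, 60 mm across and 130 mm tall; origin at the centre of its underside.
- carton: Bystander: cardboard carton 70 x 110 x 50 mm; origin at the centre of its underside.
- driver: Bystander: screwdriver lying on the bench, about 200 mm long; origin on the bench under it, x along it towards the tip.
There are look-alikes about, which are no part of the job. Leave any green look-alike of the rest alone.

How it is judged:
By the outcome, as a careful person would: the job done as asked, in the order asked, and still so for the second after the job is handed in, with the robot touching nothing.
It also fails if it takes over 72 s, if anything falls off the work surface, if the arm or the gripper's body presses on something with over 40 N, if the wrist force passes 120 N, or if a joint passes its speed limit or range.

## Working session

There is one attempt and no reset: what is moved stays moved. The work goes in short steps, Python scripts to look and compute and a tool call to move; the robot and the scene stay as the last step left them, time stands still between calls to the robot, and variables do not carry over. Pictures are saved under pics/ and viewed, at most 10 in all, crops included, and the job is handed in when it is done.

Besides the shell and the picture viewer there is one more tool, called as name([rows], argument=value, ...), one row to a line, values as JSON. apply_moves: Moves the arm, as the interface text tells. Its arguments: {"type":"object","properties":{"moves":{"type":"array"},"grip_force":{"type":"number"}},"required":["moves"]}

```bash
ls; mkdir -p pics
cat > h.py <<'E'
import numpy as np, cv2
from scipy.spatial.transform import Rotation as R
from bench import telemetry, grab_frame, calibration, order, silhouettes, r
E
python3 - <<'E'
from h import *
for c in ("scene","side"):
    im=grab_frame(c); cv2.imwrite(f"pics/{c}0.png",im)
    k=calibration(c); print(c,k["fx"],k["cx"],k["cy"],np.round(k["world_from_camera"],3).tolist())
    for t in ["tote","shaker","rest","tray","flask","carton","driver"]:
        print(t,[(np.round(d["extent"]).tolist(),round(d["p"],2)) for d in silhouettes(t,c)][:4])
o=telemetry.get_obs(); print({k:np.round(v,3) for k,v in o.items()}, [a for a in dir(r) if a[0]!='_'])
E
```

```text
pics
scene 463.3447282754496 317.8252496604758 245.10859086745398 [[0.721, 0.534, -0.441, 0.962], [0.692, -0.561, 0.454, -0.363], [-0.004, -0.633, -0.774, 0.857], [0.0, 0.0, 0.0, 1.0]]
tote [([142.0, 359.0, 114.0, 100.0], 0.69)]
shaker [([135.0, 346.0, 38.0, 47.0], 0.94)]
rest [([375.0, 194.0, 63.0, 74.0], 0.8), ([296.0, 184.0, 62.0, 63.0], 0.8), ([460.0, 199.0, 60.0, 67.0], 0.63)]
tray [([297.0, 299.0, 153.0, 136.0], 0.55)]
flask [([412.0, 258.0, 37.0, 57.0], 0.63)]
carton [([262.0, 428.0, 67.0, 79.0], 0.58)]
driver [([365.0, 364.0, 55.0, 81.0], 0.58), ([295.0, 300.0, 150.0, 137.0], 0.45), ([143.0, 358.0, 114.0, 103.0], 0.34)]
side 516.284025530605 318.69591999433817 238.33980015937547 [[0.944, -0.206, 0.258, 0.312], [-0.331, -0.605, 0.724, -0.657], [0.007, -0.769, -0.639, 0.749], [0.0, 0.0, 0.0, 1.0]]
tote [([337.0, 431.0, 80.0, 94.0], 0.8), ([338.0, 431.0, 45.0, 62.0], 0.6)]
shaker [([338.0, 431.0, 42.0, 60.0], 0.73)]
rest [([249.0, 196.0, 49.0, 74.0], 0.8), ([180.0, 244.0, 50.0, 82.0], 0.79), ([294.0, 158.0, 53.0, 66.0], 0.6)]
tray [([322.0, 307.0, 158.0, 107.0], 0.9), ([338.0, 432.0, 46.0, 62.0], 0.34)]
flask [([348.0, 202.0, 27.0, 62.0], 0.71), ([422.0, 288.0, 60.0, 57.0], 0.33)]
carton [([460.0, 373.0, 82.0, 76.0], 0.91)]
driver [([420.0, 284.0, 65.0, 63.0], 0.97)]
{'clock': np.float64(0.8), 'joints': array([-1.377,  0.477,  0.022,  1.555, -0.011,  1.109, -0.083]), 'qvel': array([-0.001,  0.004, -0.001, -0.001, -0.   ,  0.001, -0.001]), 'tau': array([-2.0000e-03, -5.9628e+01,  1.6050e+00, -2.8154e+01,  1.3000e-02,
        1.0000e-03, -0.0000e+00]), 'tcp_pos': array([0.201, 0.645, 0.231]), 'orientation': array([0.472, 3.106, 0.   ]), 'contact_force': array([ 0.726, -0.461, -0.081]), 'moment': array([ 0.017, -0.031,  0.029]), 'gripper_force': np.float64(0.0), 'grip_width': np.float64(0.085)} ['Unreachable', 'grip_depth']
```

View pics/scene0.png

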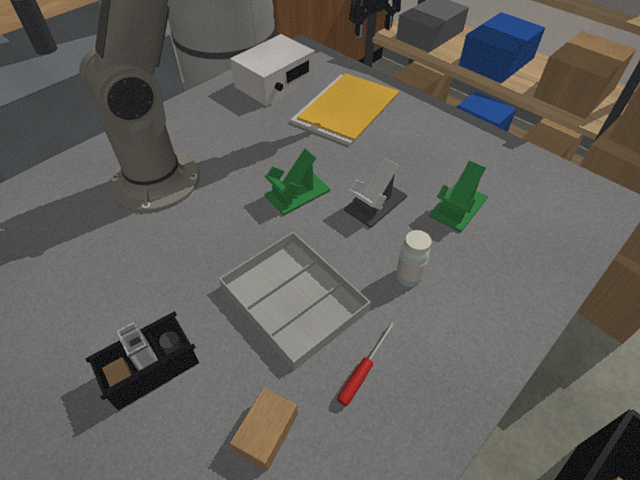

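View pics/side0.png

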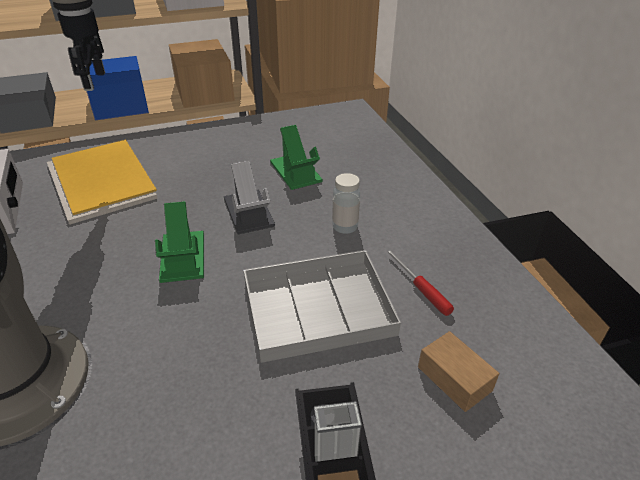

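The scene view has three candidates for the rest: green at (296,184), bare aluminium at (375,194) and green at (460,199). In the side view, the aluminium one is at (249,196). Only that one matches "aluminium on a steel base", so I'll confirm it in a crop.

```bash
cat >> h.py <<'E'
def proj(c,P):
    k=calibration(c); T=np.linalg.inv(k["world_from_camera"]); p=np.atleast_2d(P)@T[:3,:3].T+T[:3,3]
    return np.c_[k["fx"]*p[:,0]/p[:,2]+k["cx"], k["fy"]*p[:,1]/p[:,2]+k["cy"]]
def box(x,y,yaw,sx,sy,z0,z1):
    c,s=np.cos(yaw),np.sin(yaw)
    return np.array([[x+c*a*sx/2-s*b*sy/2,y+s*a*sx/2+c*b*sy/2,z] for a in(-1,1) for b in(-1,1) for z in(z0,z1)])
def hullmask(c,P):
    m=np.zeros((480,640),np.uint8); cv2.fillConvexPoly(m,cv2.convexHull(np.round(proj(c,P)*16).astype(np.int32)),1,shift=4); return m>0
def backproj(c,uv,z):
    k=calibration(c);W=np.array(k["world_from_camera"]);d=W[:3,:3]@[(uv[0]-k["cx"])/k["fx"],(uv[1]-k["cy"])/k["fy"],1]
    return W[:3,3]+d*(z-W[2,3])/d[2]
E
python3 - <<'E'
from h import *
from scipy.optimize import minimize
ims={c:grab_frame(c) for c in("scene","side")}
def crop(im,x,y,w,h,W,H): return cv2.resize(im[y:y+h,x:x+w],(W,H),interpolation=cv2.INTER_CUBIC)
a=crop(ims["scene"],335,150,80,80,400,400);b=crop(ims["side"],210,150,80,80,400,400)
cv2.imwrite("pics/rest.png",np.hstack([a,b]))
a=crop(ims["scene"],80,305,125,104,400,333);b=crop(ims["side"],275,375,125,104,400,333)
cv2.imwrite("pics/tote.png",np.hstack([a,b]))
def fit(t,sx,sy,z0,z1,x0,cams=("scene","side")):
    M={c:silhouettes(t,c)[0]["mask"] for c in cams}
    def f(p):
        s=0
        for c in cams:
            h=hullmask(c,box(*p,sx,sy,z0,z1)); s+=1-(h&M[c]).sum()/(h|M[c]).sum()
        return s
    best=min((minimize(f,[x0[0],x0[1],yw],method="Nelder-Mead",options=dict(initial_simplex=np.array([[x0[0],x0[1],yw],[x0[0]+.02,x0[1],yw],[x0[0],x0[1]+.02,yw],[x0[0],x0[1],yw+.3]]),xatol=1e-4,fatol=1e-4)) for yw in np.arange(0,3.1,.52)),key=lambda q:q.fun)
    print(t,np.round(best.x,4),np.degrees(best.x[2]).round(1),round(best.fun,3)); return best.x
fit("tray",.258,.206,0,.036,backproj("scene",(297,299),.02))
fit("shaker",.034,.056,.083,.135,backproj("scene",(135,346),.11))
fit("tote",.165,.085,0,.08,backproj("scene",(142,365),.05),("scene",))
fit("flask",.055,.055,0,.13,backproj("scene",(412,258),.06))
fit("carton",.07,.11,0,.05,backproj("scene",(262,428),.02))
E
```

```text
tray [ 0.54   -0.007  -0.0961] -5.5 1.012
shaker [ 0.4622 -0.3135  1.3659] 78.3 0.296
tote [ 0.4559 -0.3129  1.36  ] 77.9 0.168
flask [0.6864 0.2155 2.7652] 158.4 0.404
carton [ 0.7077 -0.2384  0.301 ] 17.2 0.085
```

View pics/rest.png

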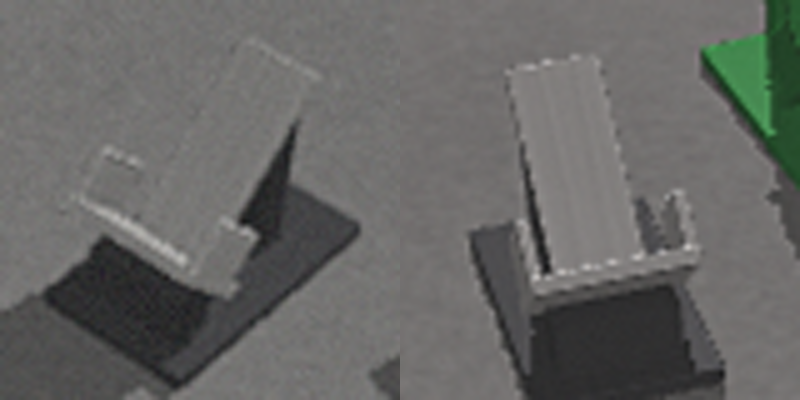

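View pics/tote.png

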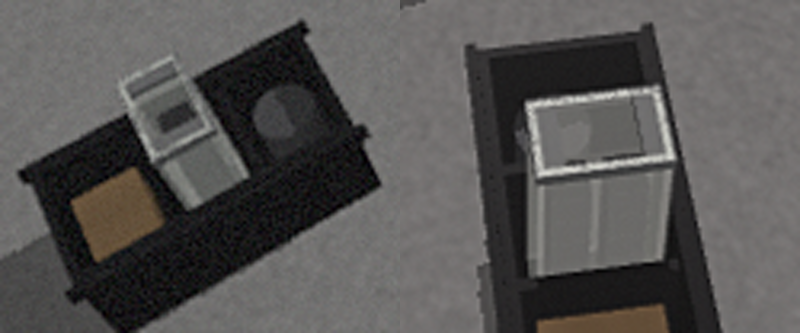

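Confirmed: the bare aluminium rest on the dark base is the middle one. Its plate leans up and right in the scene view and up in the side view. The shaker's rim corners are clear in both crops. Next I'll triangulate the corners.

```bash
cat >> h.py <<'E'
def tri(a,b):
    A=[];B=[]
    for c,uv in(("scene",a),("side",b)):
        k=calibration(c);W=np.array(k["world_from_camera"]);d=W[:3,:3]@[(uv[0]-k["cx"])/k["fx"],(uv[1]-k["cy"])/k["fy"],1];d/=np.linalg.norm(d)
        Q=np.eye(3)-np.outer(d,d);A.append(Q);B.append(Q@W[:3,3])
    return np.linalg.solve(sum(A),sum(B))
E
python3 - <<'E'
from h import *
from scipy.optimize import minimize, least_squares
print("shaker rim")
S=[(121,82),(173,57),(213,133),(160,157)];D=[(525,103),None,None,None]
a=[(80+x/3.2,305+y/3.2) for x,y in S]; b=[(275+(x-400)/3.2,375+y/3.2) for x,y in [(525,103),(658,87),(675,158),(537,178)]]
# try matching rotations
for s in range(4):
    P=np.array([tri(a[i],b[(i+s)%4]) for i in range(4)])
    if abs(P[:,2]-.135).max()<.02: print(s,P.round(4).tolist(),P.mean(0).round(4))
print("rest top"); q=lambda x,y:(335+x/5,150+y/5); w=lambda x,y:(210+(x-400)/5,150+y/5)
for n,u,v in[("topL",q(248,38),w(507,68)),("topR",q(320,78),w(597,57)),("cheekL",q(105,148),w(525,222)),("cheekR",q(250,240),w(685,195)),("footL",q(76,200),w(535,295)),("footR",q(190,270),w(697,255))]: print(n,tri(u,v).round(4))
# tray by hulls of masks
M={}
for c in("scene","side"):
    grab_frame(c); m=silhouettes("tray",c)[0]["mask"].astype(np.uint8); print(c,m.sum())
    pts=cv2.convexHull(np.argwhere(m)[:,::-1].astype(np.int32)); h=np.zeros_like(m);cv2.fillConvexPoly(h,pts,1);M[c]=h>0
for cams in(("scene",),("side",),("scene","side")):
    def f(p): 
        s=0
        for c in cams:
            h=hullmask(c,box(*p,.258,.206,0,.036)); s+=1-(h&M[c]).sum()/max(1,(h|M[c]).sum())
        return s
    x0=[.54,-.007,0]
    B=min((minimize(f,[.54,-.007,y],method="Nelder-Mead",options=dict(initial_simplex=np.array([[.54,-.007,y],[.57,-.007,y],[.54,.03,y],[.54,-.007,y+.2]]))) for y in(-.4,-.2,0,.2,.4)),key=lambda q:q.fun); print(cams,B.x.round(4),round(B.fun,3))
print("tray corners", [tri(u,v).round(3).tolist() for u,v in [((221,281),(245,270)),((293,235),(366,253)),((369,302),(398,321)),((221,281),(260,348)),((293,235),(245,270)),((369,302),(366,253))]])
E
```

```text
shaker rim
3 [[0.4307, -0.3224, 0.1328], [0.4376, -0.2923, 0.1347], [0.4931, -0.3028, 0.134], [0.4863, -0.3323, 0.1337]] [ 0.4619 -0.3124  0.1338]
rest top
topL [0.466  0.3848 0.1141]
topR [0.5085 0.3872 0.1113]
cheekL [0.4521 0.2959 0.0903]
cheekR [0.5306 0.3126 0.0739]
footL [0.4496 0.2792 0.0638]
footR [0.5238 0.2756 0.0707]
scene 11187
side 12603
('scene',) [ 0.5408 -0.0068 -0.0973] 0.008
('side',) [ 0.5424 -0.0069 -0.0905] 0.009
('scene', 'side') [ 0.5414 -0.0068 -0.0975] 0.023
tray corners [[0.435, -0.088, 0.15], [0.583, -0.054, 0.222], [0.689, 0.024, -0.021], [0.408, -0.094, 0.032], [0.428, 0.105, 0.033], [0.678, 0.08, 0.034]]
```

Positions: shaker (0.462, -0.312) at yaw 78°, tray (0.541, -0.007) at yaw -5.6°, and the rest's plate top near (0.487, 0.386). I'll fly towards the rest for a closer wrist view.

```bash
cat >> h.py <<'E'
def down(deg):
    t=np.radians(deg);y=np.array([np.cos(t),np.sin(t),0]);z=np.array([0,0,-1.]);return np.c_[np.cross(y,z),y,z]
def cur():
    o=telemetry.get_obs();return np.array(o["tcp_pos"]),R.from_rotvec(o["orientation"]).as_matrix(),o
def plan(p1,R1,n,g,start=None,show=True):
    p0,R0=start if start is not None else cur()[:2]
    dv=R.from_matrix(R0.T@R1).as_rotvec(); rows=[]
    p,Rc=p0.copy(),R0.copy()
    for i in range(1,n+1):
        pt=p0+(p1-p0)*i/n; s=np.round(Rc.T@(pt-p),3); t=np.round(np.degrees(dv)/6/n,2)
        rows.append([*map(float,t),*map(float,s),g]); p=p+Rc@s; Rc=Rc@R.from_rotvec(np.radians(6*t)).as_matrix()
    if show:
        for i in range(0,n,8): print(str(rows[i:i+8]).replace(" ",""))
    d=max(np.linalg.norm(r_[3:6]) for r_ in rows)
    print("step",round(d,4),"turn",np.round(np.degrees(np.linalg.norm(dv))/n,2))
    return p,Rc
E
python3 - <<'E'
from h import *
print(np.round(calibration("wrist")["mount"],3).tolist(), calibration("wrist")["fx"], r.grip_depth)
plan(np.array([.48,.28,.30]),down(3),16,1)
E
```

```text
[[0.0, -0.948, -0.318, 0.083], [1.0, 0.0, -0.001, -0.001], [0.001, -0.318, 0.948, -0.142], [0.0, 0.0, 0.0, 1.0]] 338.8043957191846 0.0187
[[-0.0,-0.0,0.73,-0.023,-0.017,-0.004,1],[-0.0,-0.0,0.73,-0.025,-0.014,-0.005,1],[-0.0,-0.0,0.73,-0.026,-0.013,-0.004,1],[-0.0,-0.0,0.73,-0.026,-0.011,-0.004,1],[-0.0,-0.0,0.73,-0.028,-0.009,-0.004,1],[-0.0,-0.0,0.73,-0.028,-0.006,-0.005,1],[-0.0,-0.0,0.73,-0.028,-0.005,-0.004,1],[-0.0,-0.0,0.73,-0.029,-0.002,-0.004,1]]
[[-0.0,-0.0,0.73,-0.028,-0.0,-0.005,1],[-0.0,-0.0,0.73,-0.029,0.002,-0.004,1],[-0.0,-0.0,0.73,-0.028,0.004,-0.004,1],[-0.0,-0.0,0.73,-0.028,0.007,-0.005,1],[-0.0,-0.0,0.73,-0.028,0.008,-0.004,1],[-0.0,-0.0,0.73,-0.026,0.011,-0.004,1],[-0.0,-0.0,0.73,-0.026,0.012,-0.004,1],[-0.0,-0.0,0.73,-0.025,0.015,-0.005,1]]
step 0.0297 turn 4.36
```

apply_moves([
  [0,0,0.73,-0.023,-0.017,-0.004,1],
  [0,0,0.73,-0.025,-0.014,-0.005,1],
  [0,0,0.73,-0.026,-0.013,-0.004,1],
  [0,0,0.73,-0.026,-0.011,-0.004,1],
  [0,0,0.73,-0.028,-0.009,-0.004,1],
  [0,0,0.73,-0.028,-0.006,-0.005,1],
  [0,0,0.73,-0.028,-0.005,-0.004,1],
  [0,0,0.73,-0.029,-0.002,-0.004,1],
], grip_force=60)

```text
clock: 2.22
tcp_pos: [0.3412, 0.4608, 0.2657]
orientation: [-1.39, -2.817, -0.001]
contact_force: [-0.0, 0.8, 0.1]
grip_width: 0.0855
gripper_force: 0.0
```

apply_moves([
  [0,0,0.73,-0.028,0,-0.005,1],
  [0,0,0.73,-0.029,0.002,-0.004,1],
  [0,0,0.73,-0.028,0.004,-0.004,1],
  [0,0,0.73,-0.028,0.007,-0.005,1],
  [0,0,0.73,-0.028,0.008,-0.004,1],
  [0,0,0.73,-0.026,0.011,-0.004,1],
  [0,0,0.73,-0.026,0.012,-0.004,1],
  [0,0,0.73,-0.025,0.015,-0.005,1],
])

```text
clock: 2.88
tcp_pos: [0.4805, 0.2786, 0.3006]
orientation: [-2.174, -2.268, -0.0]
contact_force: [-0.4, -0.5, 0.7]
grip_width: 0.0855
gripper_force: 0.0
```

Run:
```python
from h import *
p,Rm,o=cur(); im=grab_frame("wrist"); print(p.round(4),Rm.round(3).tolist(),o["clock"],np.round(o["joints"],2))
np.savez("wrist_rest.npz",p=p,R=Rm,im=im); k=calibration("wrist"); print(k["fx"],k["cx"],k["cy"])
print([(np.round(d["extent"]).tolist(),round(d["p"],2)) for d in silhouettes("rest","wrist")])
cv2.imwrite("pics/wr.png",im)
```

```text
[0.4805 0.2786 0.3006] [[-0.042, 0.999, -0.0], [0.999, 0.042, 0.0], [0.0, -0.0, -1.0]] 2.8833 [-0.99  0.22  0.42  1.78 -0.1   1.16 -0.49]
338.8043957191846 324.13781016188875 239.82229828281638
[([497.0, 50.0, 120.0, 95.0], 0.71), ([185.0, 230.0, 102.0, 136.0], 0.7)]
```

View pics/wr.png

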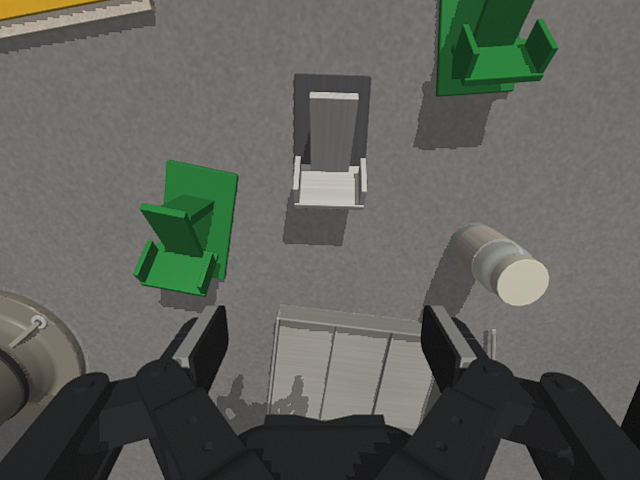

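The wrist view shows the rest between the two green ones. Plate top corners are at (309,93) and (358,94), the plate's foot line at (310,170)–(354,171), and the foot lip at (294,207)–(363,209). Fitting its pose with all three cameras.

Run:
```python
from h import *
from scipy.optimize import least_squares
d=np.load("wrist_rest.npz");k=calibration("wrist");T=np.eye(4);T[:3,:3]=d["R"];T[:3,3]=d["p"];W=T@np.array(k["mount"]);Wi=np.linalg.inv(W)
def pw(P):
    q=P@Wi[:3,:3].T+Wi[:3,3];return np.c_[k["fx"]*q[:,0]/q[:,2]+k["cx"],k["fx"]*q[:,1]/q[:,2]+k["cy"]]
# rest pts: topL(+y = world -x), topR, botL, botR
M=np.array([[.051,.022,.117],[.051,-.022,.117],[-.023,.022,.043],[-.023,-.022,.043]])
q=lambda x,y:(335+x/5,150+y/5); w=lambda x,y:(210+(x-400)/5,150+y/5)
ow=np.array([(309,93),(358,94),(310,170),(354.5,171)]);os=np.array([q(248,38),q(320,78)]);od=np.array([w(507,68),w(597,57),w(548,272),w(640,258)])
def world(v):
    c,s=np.cos(v[2]),np.sin(v[2]);return np.c_[v[0]+c*M[:,0]-s*M[:,1],v[1]+s*M[:,0]+c*M[:,1],M[:,2]]
def res(v,parts=False):
    P=world(v);a=pw(P)-ow;b=proj("scene",P[:2])-os;c=proj("side",P)-od
    return (a,b,c) if parts else np.concatenate([a.ravel(),b.ravel(),c.ravel()])
s=least_squares(res,[.49,.33,1.6],loss="soft_l1");print(s.x.round(4),np.degrees(s.x[2]))
for x in res(s.x,True):print(x.round(1).tolist())
W0=s.x;cc,ss=np.cos(W0[2]),np.sin(W0[2]);print("seat",W0[0]-.035*cc,W0[1]-.035*ss)
for z in(0,.006): 
    for uv in[(293,74),(370,76)]:
        dd=W[:3,:3]@[(uv[0]-k["cx"])/k["fx"],(uv[1]-k["cy"])/k["fy"],1];print(z,uv,(W[:3,3]+dd*(z-W[2,3])/dd[2]).round(4))
```

```text
[0.4848 0.3359 1.5922] 91.2253743680355
[[0.5, 0.9], [1.1, 1.0], [1.7, -1.4], [-5.0, -1.6]]
[[-0.9, -1.9], [-0.7, -1.9]]
[[-2.1, -1.2], [-1.7, -2.4], [0.2, 1.5], [0.3, 0.5]]
seat 0.48551817621289045 0.3008698771291893
0 (293, 74) [0.4364 0.4168 0.    ]
0 (370, 76) [0.5277 0.4185 0.    ]
0.006 (293, 74) [0.4369 0.416  0.006 ]
0.006 (370, 76) [0.527  0.4177 0.006 ]
```

Rest pose: (0.4845, 0.336), yaw 91.2°, so the seat is at (0.485, 0.301, 0.055). Now to the shaker.

Run:
```python
from h import *
s=plan(np.array([.462,-.3124,.21]),down(-11.9),16,1)
plan(np.array([.462,-.3124,.094]),down(-11.9),8,1,s)
```

```text
[[0.0,0.0,0.14,-0.037,-0.003,0.006,1],[0.0,0.0,0.14,-0.036,-0.002,0.005,1],[0.0,0.0,0.14,-0.037,-0.001,0.006,1],[0.0,0.0,0.14,-0.037,-0.001,0.006,1],[0.0,0.0,0.14,-0.036,-0.001,0.006,1],[0.0,0.0,0.14,-0.037,0.0,0.005,1],[0.0,0.0,0.14,-0.037,0.001,0.006,1],[0.0,0.0,0.14,-0.037,0.001,0.006,1]]
[[0.0,0.0,0.14,-0.036,0.001,0.006,1],[0.0,0.0,0.14,-0.037,0.003,0.005,1],[0.0,0.0,0.14,-0.036,0.002,0.006,1],[0.0,0.0,0.14,-0.037,0.004,0.006,1],[0.0,0.0,0.14,-0.037,0.003,0.006,1],[0.0,0.0,0.14,-0.036,0.005,0.005,1],[0.0,0.0,0.14,-0.036,0.005,0.006,1],[0.0,0.0,0.14,-0.037,0.005,0.006,1]]
step 0.0378 turn 0.87
[[0.0,-0.0,0.01,0.0,-0.0,0.014,1],[0.0,-0.0,0.01,0.0,-0.0,0.015,1],[0.0,-0.0,0.01,0.0,-0.0,0.014,1],[0.0,-0.0,0.01,0.0,-0.0,0.015,1],[0.0,-0.0,0.01,0.0,-0.0,0.014,1],[0.0,-0.0,0.01,0.0,-0.0,0.015,1],[0.0,-0.0,0.01,0.0,-0.0,0.014,1],[0.0,-0.0,0.01,0.0,-0.0,0.015,1]]
step 0.015 turn 0.06
```

apply_moves([
  [0,0,0.14,-0.037,-0.003,0.006,1],
  [0,0,0.14,-0.036,-0.002,0.005,1],
  [0,0,0.14,-0.037,-0.001,0.006,1],
  [0,0,0.14,-0.037,-0.001,0.006,1],
  [0,0,0.14,-0.036,-0.001,0.006,1],
  [0,0,0.14,-0.037,0,0.005,1],
  [0,0,0.14,-0.037,0.001,0.006,1],
  [0,0,0.14,-0.037,0.001,0.006,1],
])

```text
clock: 3.65
tcp_pos: [0.4721, -0.0154, 0.2543]
orientation: [2.298, 2.142, 0.002]
contact_force: [0.1, -0.5, -0.5]
grip_width: 0.0856
gripper_force: 0.0
```

apply_moves([
  [0,0,0.14,-0.036,0.001,0.006,1],
  [0,0,0.14,-0.037,0.003,0.005,1],
  [0,0,0.14,-0.036,0.002,0.006,1],
  [0,0,0.14,-0.037,0.004,0.006,1],
  [0,0,0.14,-0.037,0.003,0.006,1],
  [0,0,0.14,-0.036,0.005,0.005,1],
  [0,0,0.14,-0.036,0.005,0.006,1],
  [0,0,0.14,-0.037,0.005,0.006,1],
])

```text
clock: 4.32
tcp_pos: [0.4648, -0.3086, 0.208]
orientation: [2.419, 2.004, 0.001]
contact_force: [0.0, -1.1, -0.4]
grip_width: 0.0855
gripper_force: 0.0
```

Run:
```python
from h import *
p,Rm,o=cur(); im=grab_frame("wrist"); k=calibration("wrist");T=np.eye(4);T[:3,:3]=Rm;T[:3,3]=p;Wi=np.linalg.inv(T@np.array(k["mount"]))
print(p.round(4),Rm[:,1].round(3),np.round(o["joints"],2))
P=box(.462,-.3124,np.radians(78.1),.034,.056,.08,.1345); q=P@Wi[:3,:3].T+Wi[:3,3];uv=np.c_[k["fx"]*q[:,0]/q[:,2]+k["cx"],k["fx"]*q[:,1]/q[:,2]+k["cy"]]
v=cv2.resize(im,None,fx=1.25,fy=1.25)
for i in(1,3,5,7): cv2.circle(v,tuple(int(t) for t in (uv[i]*1.25).round()),3,(0,0,255),1)
cv2.imwrite("pics/wt.png",v[:, :])
```

```text
[ 0.4648 -0.3086  0.208 ] [ 0.983 -0.186  0.001] [-0.11  0.38  0.75  1.9  -0.31  0.98  0.59]
```

View pics/wt.png

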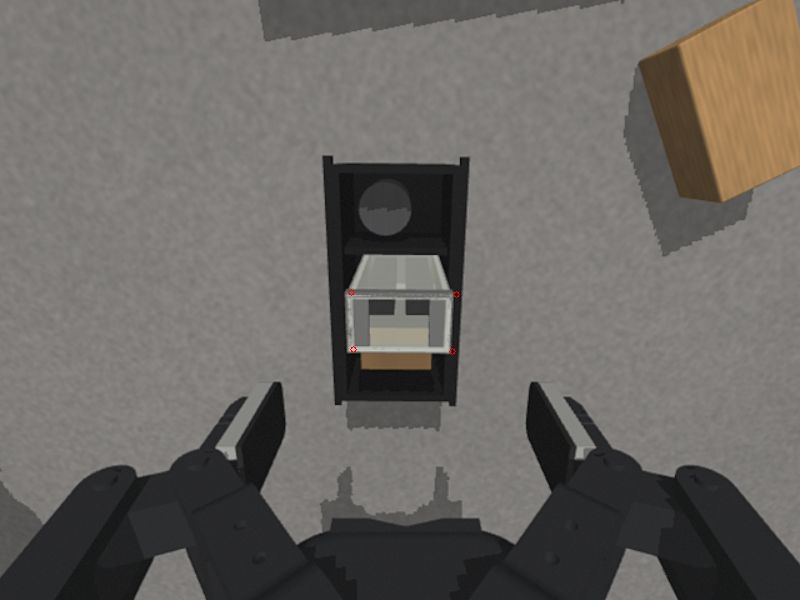

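The projected rim corners at (351,292), (456,294), (353,349) and (452,351) lie on the shaker's real rim, so the estimate is good. Descending to grasp.

Run:
```python
from h import *
s=plan(np.array([.4615,-.3124,.094]),down(-11.4),8,1)
```

```text
[[0.0,0.01,0.0,0.001,-0.0,0.014,1],[0.0,0.01,0.0,0.0,-0.0,0.014,1],[0.0,0.01,0.0,0.001,-0.001,0.015,1],[0.0,0.01,0.0,0.0,0.0,0.014,1],[0.0,0.01,0.0,0.001,0.0,0.014,1],[0.0,0.01,0.0,0.001,-0.0,0.014,1],[0.0,0.01,0.0,0.0,-0.0,0.015,1],[0.0,0.01,0.0,0.001,-0.0,0.014,1]]
step 0.0151 turn 0.04
```

apply_moves([
  [0,0,0,0.001,0,0.014,1],
  [0,0,0,0.001,0,0.014,1],
  [0,0,0,0.001,0,0.015,1],
  [0,0,0,0.001,-0.001,0.014,1],
  [0,0,0,0.001,0,0.014,1],
  [0,0,0,0,0,0.014,1],
  [0,0,0,0,0,0.015,1],
  [0,0,0,0,0,0.014,1],
])

```text
clock: 5.03
tcp_pos: [0.4648, -0.3017, 0.0935]
orientation: [-2.419, -2.004, -0.001]
contact_force: [-0.3, -0.6, 0.6]
grip_width: 0.0855
gripper_force: 0.0
```

apply_moves([
  [0,0,0,0,0,0,-1],
  [0,0,0,0,0,0,-1],
  [0,0,0,0,0,0,-1],
  [0,0,0,0,0,0,-1],
  [0,0,0,0,0,0,-1],
  [0,0,0,0,0,0,-1],
  [0,0,0,0,0,0,-1],
  [0,0,0,0,0,0,-1],
], grip_force=60)

```text
clock: 5.7
tcp_pos: [0.4646, -0.3027, 0.0949]
orientation: [2.42, 2.002, 0.001]
contact_force: [-0.6, 1.3, 4.5]
grip_width: 0.0552
gripper_force: 64.3
```

apply_moves([
  [0,0,0,0,0,-0.005,-1],
  [0,0,0,0,0,-0.015,-1],
  [0,0,0,0,0,-0.025,-1],
  [0,0,0,0,0,-0.03,-1],
  [0,0,0,0,0,-0.03,-1],
  [0,0,0,0,0,-0.03,-1],
  [0,0,0,0,0,-0.03,-1],
  [0,0,0,0,0,-0.02,-1],
])

```text
clock: 6.37
tcp_pos: [0.4645, -0.3033, 0.282]
orientation: [2.42, 2.0, 0.002]
contact_force: [0.1, -0.5, -3.0]
grip_width: 0.0554
gripper_force: 64.6
```

Grasped and lifted, but the measured pose doesn't match the one I planned from. Checking how the shaker sits in the hand.

Run:
```python
from h import *
for _ in range(3): print(cur()[0].round(4))
im=grab_frame("wrist"); print(cur()[0].round(4)); im2=grab_frame("side"); print(cur()[0].round(4), np.round(cur()[2]["qvel"],3)); sc=grab_frame("scene")
a=im; b=np.hstack([cv2.resize(im2[280:440,240:400],(240,240)),cv2.resize(sc[240:400,60:220],(240,240))])
v=np.hstack([im[80:480,120:520],np.zeros((400,0,3),np.uint8)])
v=cv2.resize(v,(480,480)); v=np.hstack([v,np.vstack([cv2.resize(im2[300:460,250:410],(240,240)),cv2.resize(sc[240:400,60:220],(240,240))])]); cv2.imwrite("pics/held.png",v)
cv2.imwrite("pics/_s.png",im2);cv2.imwrite("pics/_w.png",im)
```

```text
[ 0.4645 -0.3033  0.282 ]
[ 0.4645 -0.3033  0.282 ]
[ 0.4645 -0.3033  0.282 ]
[ 0.4659 -0.3045  0.285 ]
[ 0.4657 -0.304   0.2826] [ 0.014  0.048 -0.031  0.075 -0.025 -0.046  0.022]
```

View pics/held.png

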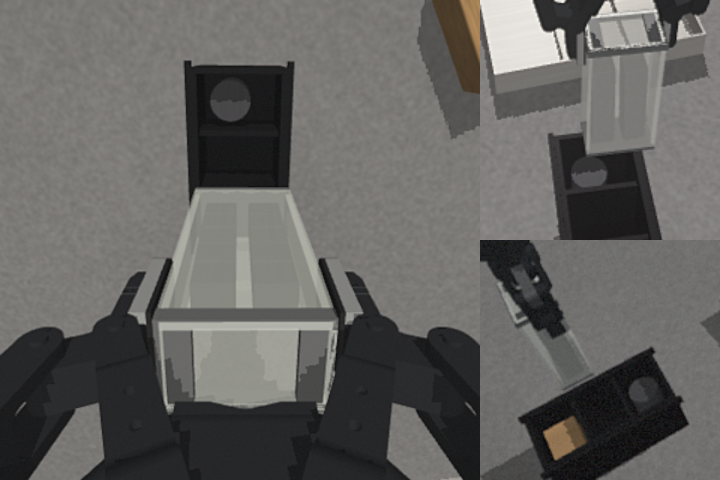

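The shaker hangs straight in the fingers, clear of the tote. Its mouth's near edge is at crop row ~308 and its bottom edge at row ~190. I'll compute its offset in the hand from those rows.

Run:
```python
from h import *
k=calibration("wrist");M=np.array(k["mount"]);Mi=np.linalg.inv(M)
def row(x,z):
    q=Mi[:3,:3]@[x,0,z]+Mi[:3,3];return k["fy"]*q[1]/q[2]+k["cy"]
for off in(-.012,-.010,-.008,-.006,-.004,0): print(off,[round(row(off+sx,z)) for sx,z in((.017,-.0395),(-.017,-.0395),(.017,.0905))])
im=cv2.imread("pics/_w.png"); g=cv2.cvtColor(im,cv2.COLOR_BGR2GRAY).astype(int)
for c in(300,320,350): print(c,g[225:250,c].tolist(),g[328:350,c].tolist(),g[405:428,c].tolist())
```

```text
-0.012 [350, 423, 237]
-0.01 [345, 419, 234]
-0.008 [340, 415, 232]
-0.006 [335, 411, 229]
-0.004 [330, 407, 226]
0 [321, 398, 221]
300 [27, 29, 27, 25, 26, 26, 28, 26, 28, 27, 34, 78, 113, 150, 159, 147, 143, 143, 144, 143, 143, 144, 144, 143, 136] [137, 136, 135, 136, 137, 136, 137, 140, 123, 94, 87, 89, 89, 89, 91, 90, 90, 87, 93, 96, 147, 175] [147, 148, 147, 148, 148, 148, 149, 149, 152, 148, 110, 54, 34, 37, 37, 39, 39, 41, 39, 41, 36, 32, 33]
320 [28, 28, 27, 29, 28, 27, 30, 25, 27, 27, 34, 79, 113, 151, 158, 146, 143, 144, 144, 143, 142, 143, 144, 143, 144] [167, 167, 167, 167, 167, 168, 168, 172, 144, 99, 85, 88, 89, 88, 89, 89, 89, 88, 92, 95, 165, 182] [147, 148, 148, 148, 148, 147, 148, 147, 149, 146, 147, 161, 132, 112, 103, 60, 33, 35, 40, 40, 37, 34, 34]
350 [16, 17, 18, 16, 21, 17, 15, 17, 14, 15, 9, 80, 99, 147, 158, 156, 146, 142, 143, 144, 144, 143, 144, 141, 134] [137, 136, 134, 135, 136, 137, 135, 140, 123, 94, 87, 88, 89, 87, 91, 89, 89, 86, 96, 95, 164, 181] [147, 148, 148, 148, 148, 149, 150, 141, 139, 149, 88, 27, 37, 39, 37, 39, 38, 41, 40, 39, 34, 33, 34]
```

The shaker sits 10.5 mm to tool -x with no tilt, and its bottom is 90 mm beyond the TCP. Planning the transfer to a point above the rest seat.

```bash
cat >> h.py <<'E'
yr=np.radians(91.2);XR=np.array([np.cos(yr),np.sin(yr),0]);YR=np.array([-np.sin(yr),np.cos(yr),0]);Z=np.array([0,0,1.])
SEAT=np.array([.4845,.336,.055])-.035*XR; A=(XR+Z)/2**.5; N=(Z-XR)/2**.5   # A axis to mouth, N away from plate
R1=np.c_[-N,-YR,-A]      # hand along axis
def seatpose(up,off,b=.0905,ox=-.0105): return SEAT+up*A+off*N+b*A-ox*(-N)
E
python3 - <<'E'
from h import *
print(seatpose(0,0).round(4),np.linalg.det(R1))
plan(seatpose(.1,.01),R1,24,-1)
E
```

```text
[0.4837 0.3724 0.1116] 0.9999999999999998
[[-0.03,-0.31,-0.08,0.03,-0.005,0.004,-1],[-0.03,-0.31,-0.08,0.031,-0.005,0.003,-1],[-0.03,-0.31,-0.08,0.031,-0.004,0.001,-1],[-0.03,-0.31,-0.08,0.03,-0.005,0.001,-1],[-0.03,-0.31,-0.08,0.031,-0.004,-0.0,-1],[-0.03,-0.31,-0.08,0.031,-0.004,-0.001,-1],[-0.03,-0.31,-0.08,0.031,-0.003,-0.003,-1],[-0.03,-0.31,-0.08,0.03,-0.003,-0.003,-1]]
[[-0.03,-0.31,-0.08,0.031,-0.003,-0.004,-1],[-0.03,-0.31,-0.08,0.03,-0.003,-0.006,-1],[-0.03,-0.31,-0.08,0.031,-0.003,-0.006,-1],[-0.03,-0.31,-0.08,0.03,-0.002,-0.007,-1],[-0.03,-0.31,-0.08,0.029,-0.002,-0.008,-1],[-0.03,-0.31,-0.08,0.03,-0.001,-0.01,-1],[-0.03,-0.31,-0.08,0.029,-0.002,-0.01,-1],[-0.03,-0.31,-0.08,0.029,-0.001,-0.011,-1]]
[[-0.03,-0.31,-0.08,0.029,-0.001,-0.012,-1],[-0.03,-0.31,-0.08,0.028,-0.0,-0.013,-1],[-0.03,-0.31,-0.08,0.028,-0.0,-0.014,-1],[-0.03,-0.31,-0.08,0.027,-0.0,-0.015,-1],[-0.03,-0.31,-0.08,0.027,-0.0,-0.015,-1],[-0.03,-0.31,-0.08,0.026,0.001,-0.017,-1],[-0.03,-0.31,-0.08,0.026,0.0,-0.017,-1],[-0.03,-0.31,-0.08,0.025,0.001,-0.019,-1]]
step 0.0317 turn 1.94
```

apply_moves([
  [-0.03,-0.31,-0.08,0.03,-0.005,0.004,-1],
  [-0.03,-0.31,-0.08,0.031,-0.005,0.003,-1],
  [-0.03,-0.31,-0.08,0.031,-0.004,0.001,-1],
  [-0.03,-0.31,-0.08,0.03,-0.005,0.001,-1],
  [-0.03,-0.31,-0.08,0.031,-0.004,0,-1],
  [-0.03,-0.31,-0.08,0.031,-0.004,-0.001,-1],
  [-0.03,-0.31,-0.08,0.031,-0.003,-0.003,-1],
  [-0.03,-0.31,-0.08,0.03,-0.003,-0.003,-1],
])

```text
clock: 7.18
tcp_pos: [0.4691, -0.0547, 0.2475]
orientation: [2.203, 1.953, -0.276]
contact_force: [0.6, 0.9, -3.3]
grip_width: 0.0557
gripper_force: 64.6
```

apply_moves([
  [-0.03,-0.31,-0.08,0.031,-0.003,-0.004,-1],
  [-0.03,-0.31,-0.08,0.03,-0.003,-0.006,-1],
  [-0.03,-0.31,-0.08,0.031,-0.003,-0.006,-1],
  [-0.03,-0.31,-0.08,0.03,-0.002,-0.007,-1],
  [-0.03,-0.31,-0.08,0.029,-0.002,-0.008,-1],
  [-0.03,-0.31,-0.08,0.03,-0.001,-0.01,-1],
  [-0.03,-0.31,-0.08,0.029,-0.002,-0.01,-1],
  [-0.03,-0.31,-0.08,0.029,-0.001,-0.011,-1],
])

```text
clock: 7.85
tcp_pos: [0.4744, 0.1911, 0.2169]
orientation: [1.975, 1.878, -0.518]
contact_force: [1.5, 0.3, -2.5]
grip_width: 0.0553
gripper_force: 64.6
```

apply_moves([
  [-0.03,-0.31,-0.08,0.029,-0.001,-0.012,-1],
  [-0.03,-0.31,-0.08,0.028,0,-0.013,-1],
  [-0.03,-0.31,-0.08,0.028,0,-0.014,-1],
  [-0.03,-0.31,-0.08,0.027,0,-0.015,-1],
  [-0.03,-0.31,-0.08,0.027,0,-0.015,-1],
  [-0.03,-0.31,-0.08,0.026,0.001,-0.017,-1],
  [-0.03,-0.31,-0.08,0.02,0,-0.017,-1],
  [-0.03,-0.31,-0.08,0.01,0.001,-0.008,-1],
])

```text
clock: 8.52
tcp_pos: [0.4793, 0.4177, 0.1909]
orientation: [1.736, 1.789, -0.727]
contact_force: [0.7, 0.6, -2.8]
grip_width: 0.0552
gripper_force: 64.7
```

Run:
```python
from h import *
p,Rm,o=cur();print(p.round(4),(p-seatpose(0,0))@A,(p-seatpose(0,0))@N,np.round(Rm,3).tolist(),np.round(o["joints"],2))
s=plan(seatpose(.03,.006),R1,8,-1)
```

```text
[0.4793 0.4177 0.1909] 0.08818494145535793 0.023999148361785138 [[-0.026, 1.0, 0.01], [0.709, 0.026, -0.705], [-0.705, -0.011, -0.71]] [-1.27  0.86  0.47  1.31  0.15  1.64 -0.85]
[[-0.01,-0.0,0.01,0.002,0.0,0.007,-1],[-0.01,-0.0,0.01,0.002,0.001,0.008,-1],[-0.01,-0.0,0.01,0.003,0.0,0.007,-1],[-0.01,-0.0,0.01,0.002,0.001,0.007,-1],[-0.01,-0.0,0.01,0.002,0.0,0.007,-1],[-0.01,-0.0,0.01,0.002,0.001,0.008,-1],[-0.01,-0.0,0.01,0.003,0.0,0.007,-1],[-0.01,-0.0,0.01,0.002,0.001,0.007,-1]]
step 0.0083 turn 0.09
```

apply_moves([
  [0,0,0,0,0,0,-1],
  [0,0,0,0.002,0,0.008,-1],
  [0,0,0,0.003,0.001,0.01,-1],
  [0,0,0,0.003,0,0.01,-1],
  [0,0,0,0.003,0.001,0.01,-1],
  [0,0,0,0.003,0.001,0.01,-1],
  [0,0,0,0,0,0,-1],
  [0,0,0,0,0,0,-1],
])

```text
clock: 9.18
tcp_pos: [0.4846, 0.389, 0.1508]
orientation: [1.742, 1.781, -0.726]
contact_force: [0.6, -0.0, -2.6]
grip_width: 0.0553
gripper_force: 64.5
```

Run:
```python
from h import *
p,Rm,o=cur();d=p-seatpose(0,0);print(p.round(4),d@A,d@N,d@YR,o["contact_force"].round(1),np.abs(o["qvel"]).max())
im=grab_frame("side");sc=grab_frame("scene")
cv2.imwrite("pics/seat.png",np.hstack([cv2.resize(im[100:250,170:320],(400,400),interpolation=2),cv2.resize(sc[120:270,300:450],(400,400),interpolation=2)]))
s=plan(seatpose(.002,.001),R1,8,-1)
```

```text
[0.4846 0.389  0.1508] 0.03944862792333882 0.016069503540277082 -0.0012022243265461454 [ 0.6 -0.  -2.6] 0.03418768316701658
[[-0.01,-0.01,0.0,0.002,-0.0,0.005,-1],[-0.01,-0.01,0.0,0.002,-0.0,0.005,-1],[-0.01,-0.01,0.0,0.001,-0.0,0.005,-1],[-0.01,-0.01,0.0,0.002,-0.001,0.005,-1],[-0.01,-0.01,0.0,0.002,0.0,0.004,-1],[-0.01,-0.01,0.0,0.002,-0.0,0.005,-1],[-0.01,-0.01,0.0,0.002,-0.0,0.005,-1],[-0.01,-0.01,0.0,0.002,-0.0,0.005,-1]]
step 0.0055 turn 0.06
```

View pics/seat.png

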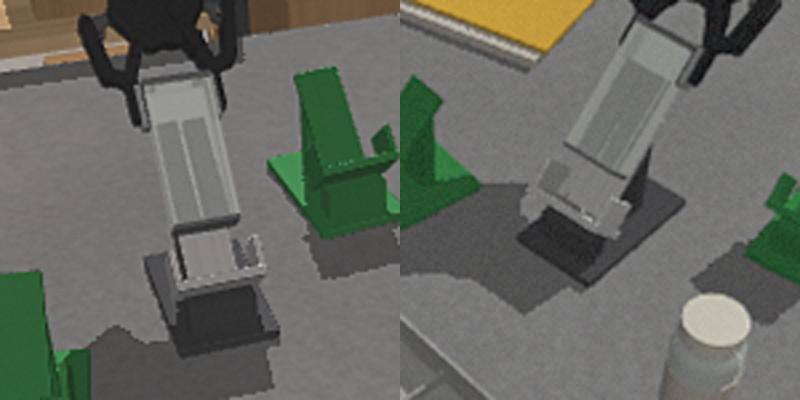

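Seen from both cameras, the shaker is lined up over the foot between the cheeks. Lowering it the rest of the way.

apply_moves([
  [0,0,0,0.002,0,0.006,-1],
  [0,0,0,0.002,0,0.006,-1],
  [0,0,0,0.002,0,0.006,-1],
  [0,0,0,0.002,0,0.006,-1],
  [0,0,0,0.002,-0.001,0.006,-1],
  [0,0,0,0.002,0,0.004,-1],
  [0,0,0,0,0,0,-1],
  [0,0,0,0,0,0,-1],
])

```text
clock: 9.95
tcp_pos: [0.4837, 0.3744, 0.1183]
orientation: [1.741, 1.782, -0.725]
contact_force: [-0.0, -0.4, -3.8]
grip_width: 0.0554
gripper_force: 64.7
```

Run:
```python
from h import *
p,Rm,o=cur();d=p-seatpose(0,0);print(p.round(4),d@A,d@N,d@YR,o["contact_force"].round(1))
```

```text
[0.4837 0.3744 0.1183] 0.006171164091974177 0.0033440069857657347 4.195883686010773e-05 [-0.  -0.4 -3.8]
```

Lowering the last few millimetres with a force check.

apply_moves([
  [0,0,0,0.001,0,0.001,-1],
  [0,0,0,0,0,0.001,-1],
  [0,0,0,0.001,0,0.001,-1],
  [0,0,0,0,0,0.001,-1],
  [0,0,0,0,0,0.001,-1],
  [0,0,0,0,0,0,-1],
  [0,0,0,0,0,0,-1],
  [0,0,0,0,0,0,-1],
])

```text
clock: 10.62
tcp_pos: [0.4841, 0.3718, 0.114]
orientation: [1.742, 1.781, -0.725]
contact_force: [1.5, -1.8, 0.9]
grip_width: 0.0554
gripper_force: 64.9
```

Run:
```python
from h import *
p,Rm,o=cur();d=p-seatpose(0,0);f=o["contact_force"];print(p.round(4),d@A,d@N,d@YR,f.round(1),"A",f@A,"N",f@N,o["moment"].round(2))
```

```text
[0.4841 0.3718 0.114 ] 0.0013162531555298831 0.0021412379305034224 -0.000361566736358789 [ 1.5 -1.8  0.9] A -0.6507190556275576 N 1.936565838848464 [-0.08 -0.2   0.05]
```

The contact forces show the bottom on the foot and the face on the plate. Releasing, then backing off along the axis.

apply_moves([
  [0,0,0,0,0,0,1],
  [0,0,0,0,0,0,1],
  [0,0,0,0,0,0,1],
  [0,0,0,0,0,0,1],
  [0,0,0,0,0,0,1],
  [0,0,0,0,0,-0.002,1],
  [0,0,0,0,0,-0.006,1],
  [0,0,0,0,0,-0.01,1],
])

```text
clock: 11.28
tcp_pos: [0.4834, 0.3848, 0.1265]
orientation: [1.742, 1.782, -0.726]
contact_force: [-0.4, -1.1, 0.0]
grip_width: 0.0853
gripper_force: 0.0
```

apply_moves([
  [0,0,0,0,0,-0.012,1],
  [0,0,0,0,0,-0.014,1],
  [0,0,0,0,0,-0.014,1],
  [0,0,0,0,0,-0.014,1],
  [0,0,0,0,0,-0.014,1],
  [0,0,0,0,0,-0.01,1],
  [0,0,0,0,0,0,1],
  [0,0,0,0,0,0,1],
])

```text
clock: 11.95
tcp_pos: [0.4829, 0.4407, 0.1821]
orientation: [1.741, 1.783, -0.722]
contact_force: [-0.7, -0.1, 0.6]
grip_width: 0.0855
gripper_force: 0.0
```

```bash
cat >> h.py <<'E'
R2=np.c_[A,-YR,-N]
def body(a,n): return SEAT+a*A+n*N
E
python3 - <<'E'
from h import *
p,Rm,o=cur();d=p-SEAT;print(p.round(4),d@A,d@N,d@YR,o["grip_width"])
im=grab_frame("side");sc=grab_frame("scene")
cv2.imwrite("pics/seated.png",np.hstack([cv2.resize(im[100:250,170:320],(400,400),interpolation=2),cv2.resize(sc[120:270,300:450],(400,400),interpolation=2)]))
Rmid=Rm@R.from_rotvec([0,np.pi/4,0]).as_matrix()
s=plan(body(.20,.075),Rmid,8,1)
s=plan(body(.085,.10),R2,8,1,s)
E
```

```text
[0.4829 0.4407 0.1821] 0.18866747042561738 -0.00895406313232014 -0.0005870105748380512 0.08546351594855316
[[-0.0,0.94,-0.0,-0.01,-0.0,-0.002,1],[-0.0,0.94,-0.0,-0.011,-0.0,-0.002,1],[-0.0,0.94,-0.0,-0.01,-0.0,-0.004,1],[-0.0,0.94,-0.0,-0.009,-0.0,-0.004,1],[-0.0,0.94,-0.0,-0.009,-0.001,-0.006,1],[-0.0,0.94,-0.0,-0.008,0.0,-0.006,1],[-0.0,0.94,-0.0,-0.008,0.0,-0.008,1],[-0.0,0.94,-0.0,-0.007,0.0,-0.007,1]]
step 0.0113 turn 5.64
[[-0.01,0.93,-0.0,-0.012,0.0,0.008,1],[-0.01,0.93,-0.0,-0.014,0.0,0.006,1],[-0.01,0.93,-0.0,-0.013,0.0,0.006,1],[-0.01,0.93,-0.0,-0.014,0.0,0.004,1],[-0.01,0.93,-0.0,-0.015,0.0,0.002,1],[-0.01,0.93,-0.0,-0.015,0.0,0.001,1],[-0.01,0.93,-0.0,-0.014,0.001,-0.0,1],[-0.01,0.93,-0.0,-0.015,-0.0,-0.002,1]]
step 0.0152 turn 5.59
```

View pics/seated.png

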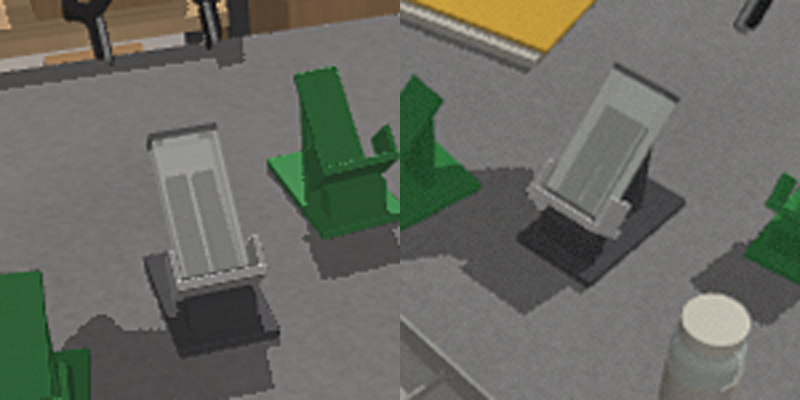

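The shaker is seated, leaning between the cheeks with its mouth up, and released. Reorienting for the across-body grasp.

apply_moves([
  [0,0.94,0,-0.01,0,-0.002,1],
  [0,0.94,0,-0.011,0,-0.002,1],
  [0,0.94,0,-0.01,0,-0.004,1],
  [0,0.94,0,-0.009,0,-0.004,1],
  [0,0.94,0,-0.009,-0.001,-0.006,1],
  [0,0.94,0,-0.008,0,-0.006,1],
  [0,0.94,0,-0.008,0,-0.008,1],
  [0,0.94,0,-0.007,0,-0.007,1],
])

```text
clock: 12.72
tcp_pos: [0.4834, 0.3892, 0.2502]
orientation: [-2.192, -2.235, -0.006]
contact_force: [0.5, 0.4, -0.1]
grip_width: 0.0856
gripper_force: 0.0
```

apply_moves([
  [0,0.93,0,-0.012,0,0.008,1],
  [0,0.93,0,-0.014,0,0.006,1],
  [0,0.93,0,-0.013,0,0.006,1],
  [0,0.93,0,-0.014,0,0.004,1],
  [0,0.93,0,-0.015,0,0.002,1],
  [0,0.93,0,-0.015,0,0.001,1],
  [0,0.93,0,-0.014,0,0,1],
  [0,0.93,0,-0.015,0,-0.002,1],
])

```text
clock: 13.38
tcp_pos: [0.4846, 0.292, 0.1881]
orientation: [-1.749, -1.78, -0.704]
contact_force: [-0.4, -0.2, -1.2]
grip_width: 0.0855
gripper_force: 0.0
```

Run:
```python
from h import *
p,Rm,o=cur();d=p-SEAT;print(p.round(4),d@A,d@N,d@YR,np.round(R2.T@Rm,2).tolist(),o["joints"].round(2),np.abs(o["qvel"]).max())
```

```text
[0.4846 0.292  0.1881] 0.08773769224880425 0.10045658331983547 0.000842901419206437 [[1.0, -0.0, -0.01], [0.0, 1.0, -0.0], [0.01, 0.0, 1.0]] [-0.34  0.37  0.1   2.1  -1.16  0.88  0.65] 2.167390495409511
```

apply_moves([
  [0,0,0,0,0,0,1],
  [0,0,0,-0.004,0,0.01,1],
  [0,0,0,-0.004,0,0.012,1],
  [0,0,0,-0.004,0,0.012,1],
  [0,0,0,-0.004,0,0.012,1],
  [0,0,0,-0.004,0,0.012,1],
  [0,0,0,0,0,0,1],
  [0,0,0,0,0,0,1],
])

```text
clock: 14.05
tcp_pos: [0.4821, 0.3203, 0.1315]
orientation: [-1.748, -1.785, -0.694]
contact_force: [0.7, -0.1, 0.6]
grip_width: 0.0852
gripper_force: 0.0
```

Run:
```python
from h import *
p,Rm,o=cur();d=p-SEAT;print(p.round(4),d@A,d@N,d@YR,np.round(R2.T@Rm,2).tolist(),o["joints"].round(2),np.abs(o["qvel"]).max())
plan(body(.065,-.0147),R2,8,1)
```

```text
[0.4821 0.3203 0.1315] 0.06778498349553767 0.04038712773301875 0.002695129304829876 [[1.0, -0.0, -0.02], [0.0, 1.0, -0.01], [0.02, 0.01, 1.0]] [-0.35  0.47  0.05  2.12 -1.27  0.8   0.76] 0.02045555430319943
[[-0.01,0.02,-0.01,-0.0,0.0,0.007,1],[-0.01,0.02,-0.01,-0.0,0.001,0.007,1],[-0.01,0.02,-0.01,-0.001,0.0,0.007,1],[-0.01,0.02,-0.01,0.0,0.001,0.007,1],[-0.01,0.02,-0.01,-0.0,-0.0,0.006,1],[-0.01,0.02,-0.01,-0.001,0.0,0.007,1],[-0.01,0.02,-0.01,0.0,0.001,0.007,1],[-0.01,0.02,-0.01,-0.0,0.0,0.007,1]]
step 0.0071 turn 0.16
```

```bash
cat >> h.py <<'E'
R3=R2@R.from_rotvec([0,-np.radians(6),0]).as_matrix()
G3=body(.066,.003)+.0187*R3[:,2]
E
python3 - <<'E'
from h import *
d=G3-SEAT;print(d@A,d@N)
plan(G3,R3,8,1)
E
```

```text
0.06404531773689487 -0.015597559443386703
[[-0.01,-0.1,-0.0,-0.0,0.0,0.007,1],[-0.01,-0.1,-0.0,-0.001,0.001,0.007,1],[-0.01,-0.1,-0.0,0.0,0.0,0.007,1],[-0.01,-0.1,-0.0,0.0,0.001,0.007,1],[-0.01,-0.1,-0.0,0.0,-0.0,0.007,1],[-0.01,-0.1,-0.0,0.0,0.0,0.007,1],[-0.01,-0.1,-0.0,0.0,0.001,0.007,1],[-0.01,-0.1,-0.0,0.0,0.0,0.007,1]]
step 0.0071 turn 0.62
```

apply_moves([
  [0,-0.2,0,0,0,0.007,1],
  [0,-0.2,0,0,0.001,0.009,1],
  [0,-0.2,0,0,0,0.01,1],
  [0,-0.2,0,0,0.001,0.01,1],
  [0,0,0,0,0,0.01,1],
  [0,0,0,0,0.001,0.009,1],
  [0,0,0,0,0,0,1],
  [0,0,0,0,0,0,1],
])

```text
clock: 14.72
tcp_pos: [0.4848, 0.355, 0.0897]
orientation: [-1.804, -1.838, -0.631]
contact_force: [0.6, -0.5, 0.4]
grip_width: 0.0854
gripper_force: 0.0
```

Run:
```python
from h import *
p,Rm,o=cur();d=p-SEAT;print(p.round(4),d@A,d@N,d@YR,np.round(R3.T@Rm,2).tolist(),o["joints"].round(2),o["contact_force"].round(1))
plan(G3,R3,8,1)
```

```text
[0.4848 0.355  0.0897] 0.06265330939796061 -0.013638193383499512 -0.0007324887713488127 [[1.0, -0.01, 0.0], [0.01, 1.0, -0.01], [-0.0, 0.01, 1.0]] [-0.43  0.53  0.02  2.09 -1.28  0.67  0.71] [ 0.6 -0.5  0.4]
[[-0.01,-0.0,-0.01,0.0,-0.0,0.0,1],[-0.01,-0.0,-0.01,0.0,-0.0,0.0,1],[-0.01,-0.0,-0.01,0.001,-0.0,0.001,1],[-0.01,-0.0,-0.01,-0.0,-0.0,-0.0,1],[-0.01,-0.0,-0.01,-0.0,-0.0,0.0,1],[-0.01,-0.0,-0.01,0.0,-0.001,0.0,1],[-0.01,-0.0,-0.01,0.0,0.0,0.001,1],[-0.01,-0.0,-0.01,0.001,0.0,-0.0,1]]
step 0.0014 turn 0.07
```

In position. Closing with 80 N, then lifting out along the axis.

apply_moves([
  [0,0,0,0,0,0,-1],
  [0,0,0,0,0,0,-1],
  [0,0,0,0,0,0,-1],
  [0,0,0,0,0,0,-1],
  [0,0,0,0,0,0,-1],
  [0,0,0,0,0,0,-1],
  [0,0,0,0,0,0,-1],
  [0,0,0,0,0,0,-1],
], grip_force=80)

```text
clock: 15.38
tcp_pos: [0.4849, 0.3542, 0.0909]
orientation: [-1.804, -1.837, -0.632]
contact_force: [-3.2, -3.8, 4.9]
grip_width: 0.0548
gripper_force: 84.7
```

apply_moves([
  [0,0,0,0.004,0,-0.003,-1],
  [0,0,0,0.008,0,-0.004,-1],
  [0,0,0,0.01,0,-0.005,-1],
  [0,0,0,0.01,0,-0.006,-1],
  [0,0,0,0.012,0,-0.01,-1],
  [0,0,0,0.012,0,-0.014,-1],
  [0,0,0,0.012,0,-0.016,-1],
  [0,0,0,0,0,-0.016,-1],
])

```text
clock: 16.05
tcp_pos: [0.4856, 0.3627, 0.1928]
orientation: [-1.801, -1.84, -0.634]
contact_force: [0.4, 0.0, -3.7]
grip_width: 0.0552
gripper_force: 84.6
```

Run:
```python
from h import *
p,Rm,o=cur();d=p-SEAT;print(p.round(4),d@A,d@N,d@YR,o["joints"].round(2),o["contact_force"].round(1))
# pour target: shaker axis a 45 deg down; yaw of axis along tray +y
ty=np.radians(-5.6+90); XH=np.array([np.cos(ty),np.sin(ty),0]);
print("tool x vs A", Rm[:,0]@A, Rm[:,0]@N)
im=grab_frame("wrist");cv2.imwrite("pics/_w2.png",im)
```

```text
[0.4856 0.3627 0.1928] 0.14102406072350707 0.053835297880176776 -0.0016562890281886786 [-0.51  0.36  0.11  2.04 -1.07  0.78  0.42] [ 0.4  0.  -3.7]
tool x vs A 0.9949078161197918 -0.10076715111209185
```

The shaker is held across its body, with the mouth at tool (+65, 0, -19) mm. Planning the pour: the axis along the tray's y, 45° down, starting over the near trough.

```bash
cat >> h.py <<'E'
TR=np.array([.5414,-.0068,0]);tyaw=np.radians(-5.6);TX=np.array([np.cos(tyaw),np.sin(tyaw),0]);TY=np.array([-np.sin(tyaw),np.cos(tyaw),0])
PHI=np.radians(5.8);MT=np.array([.0655,0,-.019])
def pour(tx,ty,z,dn):
    b=np.radians(dn);a=TY*np.cos(b)-Z*np.sin(b);n=TY*np.sin(b)+Z*np.cos(b)
    x=np.cos(PHI)*a-np.sin(PHI)*n;zz=-np.sin(PHI)*a-np.cos(PHI)*n;Rm=np.c_[x,np.cross(zz,x),zz]
    return TR+tx*TX+ty*TY+Z*z-Rm@MT,Rm
E
python3 - <<'E'
from h import *
p,Rm=pour(-.084,-.03,.14,-6);print(p.round(3),Rm.round(2).tolist())
s=plan(p,Rm,16,-1)
p,Rm=pour(-.084,-.03,.078,45);print(p.round(3),Rm.round(2).tolist())
s=plan(p,Rm,16,-1,s)
E
```

```text
[ 0.448 -0.094  0.121] [[0.1, 1.0, 0.0], [1.0, -0.1, 0.0], [0.0, 0.0, -1.0]]
[[-0.03,-0.41,0.07,-0.025,-0.003,-0.014,-1],[-0.03,-0.41,0.07,-0.025,-0.003,-0.014,-1],[-0.03,-0.41,0.07,-0.026,-0.002,-0.012,-1],[-0.03,-0.41,0.07,-0.027,-0.003,-0.011,-1],[-0.03,-0.41,0.07,-0.027,-0.002,-0.01,-1],[-0.03,-0.41,0.07,-0.027,-0.002,-0.008,-1],[-0.03,-0.41,0.07,-0.028,-0.001,-0.008,-1],[-0.03,-0.41,0.07,-0.028,-0.002,-0.006,-1]]
[[-0.03,-0.41,0.07,-0.028,-0.001,-0.005,-1],[-0.03,-0.41,0.07,-0.029,-0.001,-0.004,-1],[-0.03,-0.41,0.07,-0.028,-0.001,-0.003,-1],[-0.03,-0.41,0.07,-0.029,-0.0,-0.001,-1],[-0.03,-0.41,0.07,-0.029,-0.0,-0.0,-1],[-0.03,-0.41,0.07,-0.029,-0.0,0.001,-1],[-0.03,-0.41,0.07,-0.029,-0.0,0.002,-1],[-0.03,-0.41,0.07,-0.028,-0.0,0.003,-1]]
step 0.0293 turn 2.47
[ 0.449 -0.084  0.117] [[0.06, 1.0, -0.08], [0.63, -0.1, -0.77], [-0.77, 0.0, -0.63]]
[[0.0,-0.53,-0.0,0.001,-0.0,0.0,-1],[0.0,-0.53,-0.0,0.0,-0.0,0.001,-1],[0.0,-0.53,-0.0,0.001,-0.0,-0.0,-1],[0.0,-0.53,-0.0,0.0,-0.0,-0.0,-1],[0.0,-0.53,-0.0,0.001,-0.0,0.0,-1],[0.0,-0.53,-0.0,0.001,-0.0,0.0,-1],[0.0,-0.53,-0.0,0.0,-0.0,0.0,-1],[0.0,-0.53,-0.0,0.001,-0.0,0.0,-1]]
[[0.0,-0.53,-0.0,0.001,-0.0,0.0,-1],[0.0,-0.53,-0.0,0.0,-0.0,0.0,-1],[0.0,-0.53,-0.0,0.001,-0.0,0.0,-1],[0.0,-0.53,-0.0,0.0,-0.0,0.0,-1],[0.0,-0.53,-0.0,0.001,-0.0,-0.0,-1],[0.0,-0.53,-0.0,0.001,-0.0,-0.0,-1],[0.0,-0.53,-0.0,0.0,-0.0,-0.001,-1],[0.0,-0.53,-0.0,0.001,-0.0,0.0,-1]]
step 0.001 turn 3.16
```

Run:
```python
from h import *
p,Rm=pour(0,-.03,.14,-6)
s=plan(p,Rm,16,-1)
p,Rm=pour(0,-.03,.08,45);print(p.round(3))
```

```text
[[-0.03,-0.41,0.07,-0.025,0.002,-0.015,-1],[-0.03,-0.41,0.07,-0.026,0.003,-0.013,-1],[-0.03,-0.41,0.07,-0.027,0.002,-0.013,-1],[-0.03,-0.41,0.07,-0.026,0.003,-0.011,-1],[-0.03,-0.41,0.07,-0.028,0.003,-0.01,-1],[-0.03,-0.41,0.07,-0.028,0.004,-0.009,-1],[-0.03,-0.41,0.07,-0.028,0.003,-0.008,-1],[-0.03,-0.41,0.07,-0.028,0.004,-0.006,-1]]
[[-0.03,-0.41,0.07,-0.029,0.004,-0.006,-1],[-0.03,-0.41,0.07,-0.028,0.004,-0.004,-1],[-0.03,-0.41,0.07,-0.029,0.005,-0.003,-1],[-0.03,-0.41,0.07,-0.029,0.005,-0.001,-1],[-0.03,-0.41,0.07,-0.029,0.005,-0.0,-1],[-0.03,-0.41,0.07,-0.029,0.005,0.001,-1],[-0.03,-0.41,0.07,-0.029,0.005,0.002,-1],[-0.03,-0.41,0.07,-0.028,0.006,0.003,-1]]
step 0.03 turn 2.47
[ 0.533 -0.093  0.119]
```

apply_moves([
  [-0.03,-0.41,0.07,-0.025,0.002,-0.015,-1],
  [-0.03,-0.41,0.07,-0.026,0.003,-0.013,-1],
  [-0.03,-0.41,0.07,-0.027,0.002,-0.013,-1],
  [-0.03,-0.41,0.07,-0.026,0.003,-0.011,-1],
  [-0.03,-0.41,0.07,-0.028,0.003,-0.01,-1],
  [-0.03,-0.41,0.07,-0.028,0.004,-0.009,-1],
  [-0.03,-0.41,0.07,-0.028,0.003,-0.008,-1],
  [-0.03,-0.41,0.07,-0.028,0.004,-0.006,-1],
])

```text
clock: 16.77
tcp_pos: [0.5079, 0.1286, 0.1531]
orientation: [-2.08, -1.989, -0.337]
contact_force: [0.5, 0.2, -4.1]
grip_width: 0.0552
gripper_force: 85.1
```

apply_moves([
  [-0.03,-0.41,0.07,-0.029,0.004,-0.006,-1],
  [-0.03,-0.41,0.07,-0.028,0.004,-0.004,-1],
  [-0.03,-0.41,0.07,-0.029,0.005,-0.003,-1],
  [-0.03,-0.41,0.07,-0.029,0.005,-0.001,-1],
  [-0.03,-0.41,0.07,-0.029,0.005,0,-1],
  [-0.03,-0.41,0.07,-0.029,0.005,0.001,-1],
  [-0.03,-0.41,0.07,-0.029,0.005,0.002,-1],
  [-0.03,-0.41,0.07,-0.028,0.006,0.003,-1],
])

```text
clock: 17.43
tcp_pos: [0.5305, -0.1016, 0.1171]
orientation: [2.331, 2.101, -0.009]
contact_force: [0.2, 1.0, -3.5]
grip_width: 0.0547
gripper_force: 85.1
```

Run:
```python
from h import *
p,Rm,o=cur();print(p.round(3),o["joints"].round(2),o["clock"])
p,Rm=pour(0,-.03,.08,45)
s=plan(p,Rm,16,-1)
```

```text
[ 0.531 -0.102  0.117] [-0.37  0.45  0.56  2.01 -0.33  0.77  0.28] 17.4333
[[-0.0,-0.53,-0.0,0.001,0.0,-0.0,-1],[-0.0,-0.53,-0.0,0.0,0.0,-0.0,-1],[-0.0,-0.53,-0.0,0.001,0.0,-0.0,-1],[-0.0,-0.53,-0.0,0.0,0.0,-0.001,-1],[-0.0,-0.53,-0.0,0.001,0.0,0.0,-1],[-0.0,-0.53,-0.0,0.0,0.001,-0.0,-1],[-0.0,-0.53,-0.0,0.001,-0.0,-0.0,-1],[-0.0,-0.53,-0.0,0.0,-0.0,-0.001,-1]]
[[-0.0,-0.53,-0.0,0.001,-0.0,-0.0,-1],[-0.0,-0.53,-0.0,0.0,-0.0,-0.0,-1],[-0.0,-0.53,-0.0,0.001,0.0,-0.001,-1],[-0.0,-0.53,-0.0,0.0,0.0,-0.0,-1],[-0.0,-0.53,-0.0,0.001,0.0,-0.001,-1],[-0.0,-0.53,-0.0,-0.0,0.0,-0.0,-1],[-0.0,-0.53,-0.0,0.0,0.0,-0.001,-1],[-0.0,-0.53,-0.0,0.001,0.0,-0.0,-1]]
step 0.0014 turn 3.15
```

apply_moves([
  [0,-0.6,0,0.001,0,0,-1],
  [0,-0.6,0,0.001,0,0,-1],
  [0,-0.6,0,0.001,0,0,-1],
  [0,-0.6,0,0,0,-0.001,-1],
  [0,-0.6,0,0.001,0,0,-1],
  [0,-0.6,0,0,0.001,0,-1],
  [0,-0.6,0,0.001,0,0,-1],
  [0,-0.6,0,0,0,-0.001,-1],
])

```text
clock: 18.1
tcp_pos: [0.5327, -0.094, 0.1183]
orientation: [2.042, 1.844, -0.532]
contact_force: [0.1, -0.3, -4.6]
grip_width: 0.0548
gripper_force: 85.2
```

apply_moves([
  [0,-0.6,0,0.001,0,-0.001,-1],
  [0,-0.6,0,0,0,0,-1],
  [0,-0.6,0,0.001,0,-0.001,-1],
  [0,-0.6,0,0,0,0,-1],
  [0,-0.6,0,0.001,0,-0.001,-1],
  [0,-0.6,0,0,0,0,-1],
  [0,0,0,0,0,0,-1],
  [0,0,0,0,0,0,-1],
])

```text
clock: 18.77
tcp_pos: [0.5332, -0.0897, 0.1182]
orientation: [1.791, 1.621, -0.85]
contact_force: [-0.1, 0.3, -3.0]
grip_width: 0.0549
gripper_force: 85.4
```

```bash
cat >> h.py <<'E'
def st():
    p,Rm,o=cur();m=p+Rm@MT-TR;a=Rm@[np.cos(PHI),0,-np.sin(PHI)]
    print("t",round(o["clock"],2),"mouth tray",(m@TX).round(4),(m@TY).round(4),m[2].round(4),"down",np.degrees(-np.arcsin(a[2])).round(1),"j",o["joints"].round(2),"w",round(o["grip_width"],4),"F",o["contact_force"].round(1))
def cubes(c="side",name="cube0"):
    im=grab_frame(c); L=[d for d in silhouettes(name,c) if d["p"]>.3]
    out=[]
    for d in L:
        w=backproj(c,d["extent"][:2],.012)-TR; out.append(((w@TX*1000).round().astype(int).item(),(w@TY*1000).round().astype(int).item(),round(d["p"],2)))
    print(c,out); return im
E
python3 - <<'E'
from h import *
st();a=cubes("side");b=cubes("scene")
cv2.imwrite("pics/pour.png",np.hstack([cv2.resize(a[200:400,220:420],(400,400)),cv2.resize(b[220:380,210:370],(400,400))]))
E
```

```text
t 18.77 mouth tray 0.0 -0.0271 0.0796 down 44.9 j [-1.05  0.92  0.96  1.98  0.16  0.87 -0.43] w 0.0549 F [-0.1  0.3 -3. ]
side []
scene [(-101, 353, 0.43)]
```

View pics/pour.png

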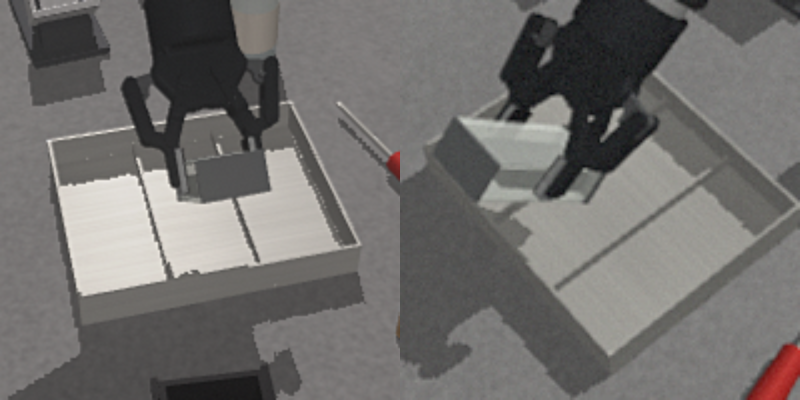

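The shaker is mouth-down over the middle trough and nothing has come out yet. Now a test shake.

apply_moves([
  [0,0,0,0,0.01,0,-1],
  [0,0,0,0,-0.02,0,-1],
  [0,0,0,0,0.02,0,-1],
  [0,0,0,0,-0.02,0,-1],
  [0,0,0,0,0.02,0,-1],
  [0,0,0,0,-0.02,0,-1],
  [0,0,0,0,0.01,0,-1],
  [0,0,0,0,0,0,-1],
])

```text
clock: 19.63
tcp_pos: [0.5347, -0.0911, 0.1199]
orientation: [1.794, 1.618, -0.847]
contact_force: [-0.2, 0.6, -1.9]
grip_width: 0.0546
gripper_force: 87.3
```

Run:
```python
from h import *
st();a=cubes("side");b=cubes("scene");cv2.imwrite("pics/_a1.png",a);cv2.imwrite("pics/_b1.png",b)
a0=cv2.imread("pics/side0.png")
```

```text
t 19.63 mouth tray 0.0019 -0.0283 0.0814 down 44.8 j [-1.05  0.92  0.96  1.97  0.16  0.87 -0.43] w 0.0546 F [-0.2  0.6 -1.9]
side []
scene []
```

apply_moves([
  [0,0,0,0,0.018,0,-1],
  [0,0,0,0,-0.036,0,-1],
  [0,0,0,0,0.036,0,-1],
  [0,0,0,0,-0.036,0,-1],
  [0,0,0,0,0.036,0,-1],
  [0,0,0,0,-0.036,0,-1],
  [0,0,0,0,0.018,0,-1],
  [0,0,0,0,0,0,-1],
])

```text
clock: 20.5
tcp_pos: [0.5334, -0.0912, 0.1195]
orientation: [1.793, 1.618, -0.85]
contact_force: [0.8, 0.2, -3.1]
grip_width: 0.0552
gripper_force: 89.6
```

```bash
cat >> h.py <<'E'
def look():
    st(); f=[]
    for c in("side","scene","wrist"):
        T=np.eye(4);p,Rm,o=cur();T[:3,:3]=Rm;T[:3,3]=p;f.append(o["contact_force"][2])
        im=grab_frame(c);cv2.imwrite(f"pics/_{c}.png",im);k=calibration(c)
        W=T@np.array(k["mount"]) if c=="wrist" else np.array(k["world_from_camera"])
        out=[]
        for d in silhouettes("cube0",c):
            f.append(cur()[2]["contact_force"][2])
            if d["p"]<.15: continue
            e=d["extent"];v=W[:3,:3]@[(e[0]-k["cx"])/k["fx"],(e[1]-k["cy"])/k["fy"],1];w=W[:3,3]+v*(.012-W[2,3])/v[2]-TR
            out.append((int(w@TX*1000),int(w@TY*1000),round(d["p"],2),[int(t) for t in e]))
        print(c,len(out),out)
    print("Fz",np.mean(f).round(2))
E
python3 - <<'E'
from h import *
look()
E
```

```text
t 20.5 mouth tray 0.0006 -0.0286 0.0809 down 44.9 j [-1.05  0.92  0.96  1.97  0.16  0.87 -0.43] w 0.0552 F [ 0.8  0.2 -3.1]
side 3 [(-24, -38, 0.57, [309, 320, 14, 11]), (38, 30, 0.47, [332, 289, 42, 25]), (-27, -16, 0.42, [305, 312, 13, 13])]
scene 2 [(12, -20, 0.68, [289, 305, 9, 9]), (-13, -49, 0.5, [271, 304, 8, 6])]
wrist 6 [(18, -23, 0.88, [370, 25, 55, 48]), (-29, -23, 0.87, [254, 25, 52, 50]), (23, -156, 0.76, [355, 185, 36, 13]), (-18, -159, 0.61, [302, 187, 38, 7]), (-86, -14, 0.59, [107, 3, 13, 7]), (207, -219, 0.46, [542, 218, 114, 105])]
Fz -2.89
```

Cubes are coming out. Moving gently to the near trough and counting again.

apply_moves([
  [0,0,0,0,-0.008,0,-1],
  [0,0,0,0,-0.014,0,-1],
  [0,0,0,0,-0.018,0,-1],
  [0,0,0,0,-0.018,0,-1],
  [0,0,0,0,-0.014,0,-1],
  [0,0,0,0,-0.008,0,-1],
  [0,0,0,0,-0.004,0,-1],
  [0,0,0,0,0,0,-1],
])

```text
clock: 21.47
tcp_pos: [0.449, -0.0819, 0.1195]
orientation: [1.793, 1.619, -0.85]
contact_force: [0.1, 0.1, -3.3]
grip_width: 0.0547
gripper_force: 89.6
```

Run:
```python
from h import *
look()
```

```text
t 21.47 mouth tray -0.0844 -0.0275 0.0809 down 44.9 j [-1.19  0.86  0.99  2.16  0.16  0.81 -0.5 ] w 0.0547 F [ 0.1  0.1 -3.3]
side 5 [(13, 25, 0.71, [320, 292, 9, 12]), (-14, -49, 0.58, [315, 323, 10, 13]), (-114, 386, 0.48, [234, 198, 20, 69]), (-27, -22, 0.43, [305, 314, 6, 15]), (18, -23, 0.4, [329, 310, 14, 11])]
scene 5 [(19, -16, 0.56, [293, 306, 13, 9]), (-24, -22, 0.52, [278, 294, 5, 9]), (-20, -43, 0.5, [271, 301, 6, 10]), (-68, 1, 0.44, [274, 276, 9, 14]), (-78, -313, 0.2, [143, 358, 113, 101])]
wrist 6 [(22, -23, 0.84, [577, 24, 86, 49]), (-19, -47, 0.73, [457, 72, 58, 55]), (-25, -23, 0.65, [463, 24, 70, 49]), (-60, -155, 0.62, [354, 185, 38, 13]), (-79, -13, 0.61, [333, 2, 15, 4]), (-101, -159, 0.56, [302, 187, 42, 10])]
Fz -2.22
```

The middle trough has 3–4. A short shake over the near trough.

apply_moves([
  [0,0,0,0,0.016,0,-1],
  [0,0,0,0,-0.032,0,-1],
  [0,0,0,0,0.032,0,-1],
  [0,0,0,0,-0.032,0,-1],
  [0,0,0,0,0.016,0,-1],
  [0,0,0,0,0,0,-1],
  [0,0,0,0,0,0,-1],
  [0,0,0,0,0,0,-1],
])

```text
clock: 22.43
tcp_pos: [0.4498, -0.0822, 0.1195]
orientation: [1.793, 1.617, -0.85]
contact_force: [0.0, 0.5, -2.2]
grip_width: 0.0551
gripper_force: 89.6
```

Run:
```python
from h import *
look()
```

```text
t 22.43 mouth tray -0.0835 -0.0278 0.0809 down 44.9 j [-1.19  0.86  0.99  2.16  0.17  0.81 -0.5 ] w 0.0551 F [ 0.   0.5 -2.2]
side 4 [(-106, -15, 0.67, [264, 318, 15, 15]), (-15, -48, 0.67, [315, 323, 12, 11]), (14, 21, 0.53, [321, 294, 10, 10]), (-75, -2, 0.47, [278, 311, 12, 8])]
scene 6 [(11, 25, 0.64, [306, 293, 6, 6]), (-74, -34, 0.58, [260, 283, 14, 12]), (-185, 11, 0.55, [248, 243, 4, 12]), (-69, 1, 0.52, [274, 276, 7, 16]), (20, -20, 0.49, [291, 307, 13, 12]), (-28, -21, 0.43, [277, 293, 8, 10])]
wrist 6 [(22, -24, 0.94, [579, 26, 82, 50]), (-25, -24, 0.83, [465, 26, 71, 52]), (-78, -28, 0.82, [339, 35, 55, 67]), (-74, -39, 0.67, [346, 58, 45, 35]), (-19, -48, 0.65, [458, 73, 55, 55]), (-117, -19, 0.64, [244, 17, 55, 35])]
Fz -1.45
```

Middle 4, near 3–4. Moving to the far trough.

apply_moves([
  [0,0,0,0,0.006,0,-1],
  [0,0,0,0,0.014,0,-1],
  [0,0,0,0,0.024,0,-1],
  [0,0,0,0,0.03,0,-1],
  [0,0,0,0,0.034,0,-1],
  [0,0,0,0,0.03,0,-1],
  [0,0,0,0,0.02,0,-1],
  [0,0,0,0,0.01,0,-1],
])

```text
clock: 23.4
tcp_pos: [0.6196, -0.1, 0.1196]
orientation: [1.793, 1.617, -0.848]
contact_force: [1.2, 0.6, -1.5]
grip_width: 0.0544
gripper_force: 89.6
```

Run:
```python
from h import *
look()
```

```text
t 23.4 mouth tray 0.0872 -0.029 0.0809 down 44.9 j [-0.92  0.98  0.92  1.77  0.15  0.94 -0.37] w 0.0544 F [ 1.2  0.6 -1.5]
side 4 [(-188, 9, 0.55, [218, 316, 12, 14]), (-70, -39, 0.44, [285, 324, 13, 10]), (-74, 13, 0.43, [278, 304, 8, 7]), (-108, -10, 0.41, [262, 317, 16, 11])]
scene 4 [(-88, -15, 0.67, [263, 274, 12, 13]), (-119, -16, 0.64, [254, 266, 14, 11]), (-186, 9, 0.53, [247, 243, 4, 12]), (-74, 4, 0.38, [274, 273, 2, 13])]
wrist 5 [(101, -23, 0.82, [371, 24, 62, 45]), (-19, -46, 0.79, [112, 69, 52, 61]), (-35, -23, 0.61, [42, 24, 82, 48]), (13, -23, 0.59, [161, 25, 64, 49]), (-64, -38, 0.57, [6, 56, 11, 40])]
Fz -1.71
```

Both the side and scene cameras put a cube at tray (-187, 9), on the bench outside the tray. It must have been flung out, and I'll retrieve it later. For the far trough I'll go lower, shift towards the middle and shake more gently.

apply_moves([
  [0,0,0,0.005,-0.006,0.004,-1],
  [0,0,0,0.004,-0.006,0.004,-1],
  [0,0,0,0,0.012,0,-1],
  [0,0,0,0,-0.024,0,-1],
  [0,0,0,0,0.024,0,-1],
  [0,0,0,0,-0.024,0,-1],
  [0,0,0,0,0.012,0,-1],
  [0,0,0,0,0,0,-1],
])

```text
clock: 24.37
tcp_pos: [0.6041, -0.0983, 0.1067]
orientation: [1.792, 1.619, -0.85]
contact_force: [1.7, 0.6, -1.5]
grip_width: 0.0548
gripper_force: 89.6
```

Run:
```python
from h import *
look()
```

```text
t 24.37 mouth tray 0.0715 -0.0287 0.0681 down 44.9 j [-0.93  0.98  0.92  1.81  0.14  0.91 -0.39] w 0.0548 F [ 1.7  0.6 -1.5]
side 9 [(21, -22, 0.66, [330, 309, 11, 13]), (-15, -44, 0.61, [314, 321, 13, 13]), (-76, -12, 0.57, [279, 315, 12, 9]), (-26, -17, 0.57, [305, 312, 9, 10]), (-186, 10, 0.53, [219, 316, 10, 13]), (99, -26, 0.49, [370, 304, 11, 9]), (-69, 12, 0.45, [280, 304, 7, 7]), (15, 26, 0.43, [321, 292, 7, 11]), (-73, -36, 0.41, [283, 324, 13, 7])]
scene 6 [(100, -20, 0.69, [316, 333, 9, 11]), (-87, -15, 0.63, [263, 275, 8, 14]), (-178, 10, 0.58, [249, 245, 6, 10]), (-116, -15, 0.5, [255, 267, 14, 8]), (-74, 3, 0.5, [273, 274, 3, 15]), (-79, -317, 0.36, [141, 359, 110, 101])]
wrist 5 [(-64, -34, 0.92, [15, 68, 30, 63]), (-19, -46, 0.9, [132, 90, 53, 65]), (-31, -18, 0.89, [63, 35, 84, 69]), (16, -19, 0.74, [185, 36, 61, 72]), (101, -19, 0.64, [402, 35, 62, 70])]
Fz -1.13
```

apply_moves([
  [0,0,0,0,0.014,0,-1],
  [0,0,0,0,-0.028,0,-1],
  [0,0,0,0,0.028,0,-1],
  [0,0,0,0,-0.028,0,-1],
  [0,0,0,0,0.028,0,-1],
  [0,0,0,0,-0.028,0,-1],
  [0,0,0,0,0.014,0,-1],
  [0,0,0,0,0,0,-1],
])

```text
clock: 25.33
tcp_pos: [0.6051, -0.0988, 0.1074]
orientation: [1.793, 1.618, -0.849]
contact_force: [0.4, -0.3, -0.7]
grip_width: 0.055
gripper_force: 89.6
```

Run:
```python
from h import *
look()
```

```text
t 25.33 mouth tray 0.0726 -0.0291 0.0687 down 44.9 j [-0.93  0.98  0.92  1.81  0.15  0.91 -0.39] w 0.055 F [ 0.4 -0.3 -0.7]
side 6 [(-70, 7, 0.62, [280, 306, 9, 9]), (-74, -38, 0.58, [282, 325, 14, 14]), (-74, -11, 0.55, [280, 314, 11, 9]), (97, -24, 0.5, [369, 304, 10, 10]), (-14, -49, 0.46, [315, 323, 10, 11]), (-109, -18, 0.45, [262, 320, 13, 14])]
scene 2 [(-88, -17, 0.67, [262, 275, 10, 13]), (-72, -1, 0.48, [272, 275, 5, 14])]
wrist 5 [(101, -18, 0.83, [401, 33, 61, 67]), (-65, -36, 0.76, [13, 71, 27, 56]), (-19, -46, 0.66, [129, 88, 52, 66]), (15, -19, 0.6, [183, 36, 61, 72]), (-31, -19, 0.58, [62, 36, 85, 71])]
Fz -2.22
```

Nothing new came out; the tally is 4 middle, 4 near, 1 far and 1 on the bench. Tipping the shaker upright above the tray and counting from the wrist camera.

Run:
```python
from h import *
p,Rm=pour(-.03,-.03,.14,-6); p=np.array([.50,-.13,.28])
s=plan(p,Rm,16,-1)
```

```text
[[-0.0,0.53,-0.0,-0.01,-0.006,-0.005,-1],[-0.0,0.53,-0.0,-0.01,-0.007,-0.005,-1],[-0.0,0.53,-0.0,-0.009,-0.006,-0.006,-1],[-0.0,0.53,-0.0,-0.009,-0.006,-0.006,-1],[-0.0,0.53,-0.0,-0.009,-0.007,-0.007,-1],[-0.0,0.53,-0.0,-0.008,-0.006,-0.008,-1],[-0.0,0.53,-0.0,-0.008,-0.006,-0.007,-1],[-0.0,0.53,-0.0,-0.008,-0.006,-0.009,-1]]
[[-0.0,0.53,-0.0,-0.007,-0.007,-0.008,-1],[-0.0,0.53,-0.0,-0.006,-0.006,-0.009,-1],[-0.0,0.53,-0.0,-0.006,-0.006,-0.01,-1],[-0.0,0.53,-0.0,-0.005,-0.007,-0.009,-1],[-0.0,0.53,-0.0,-0.005,-0.006,-0.01,-1],[-0.0,0.53,-0.0,-0.005,-0.006,-0.011,-1],[-0.0,0.53,-0.0,-0.003,-0.007,-0.01,-1],[-0.0,0.53,-0.0,-0.004,-0.006,-0.011,-1]]
step 0.0135 turn 3.18
```

apply_moves([
  [0,0.53,0,-0.01,-0.006,-0.005,-1],
  [0,0.53,0,-0.01,-0.007,-0.005,-1],
  [0,0.53,0,-0.009,-0.006,-0.006,-1],
  [0,0.53,0,-0.009,-0.006,-0.006,-1],
  [0,0.53,0,-0.009,-0.007,-0.007,-1],
  [0,0.53,0,-0.008,-0.006,-0.008,-1],
  [0,0.53,0,-0.008,-0.006,-0.007,-1],
  [0,0.53,0,-0.008,-0.006,-0.009,-1],
])

```text
clock: 26.3
tcp_pos: [0.5519, -0.115, 0.1947]
orientation: [2.088, 1.883, -0.466]
contact_force: [0.2, -0.6, -0.7]
grip_width: 0.0545
gripper_force: 89.6
```

apply_moves([
  [0,0.53,0,-0.007,-0.007,-0.008,-1],
  [0,0.53,0,-0.006,-0.006,-0.009,-1],
  [0,0.53,0,-0.006,-0.006,-0.01,-1],
  [0,0.53,0,-0.005,-0.007,-0.009,-1],
  [0,0.53,0,-0.005,-0.006,-0.01,-1],
  [0,0.53,0,-0.005,-0.006,-0.011,-1],
  [0,0.53,0,-0.003,-0.007,-0.01,-1],
  [0,0.53,0,-0.004,-0.006,-0.011,-1],
])

```text
clock: 26.97
tcp_pos: [0.4987, -0.1308, 0.2809]
orientation: [-2.33, -2.101, -0.006]
contact_force: [0.1, -0.6, -1.2]
grip_width: 0.0547
gripper_force: 89.6
```

Run:
```python
from h import *
look()
p,Rm,o=cur();print(p.round(3))
# next: above the rest
L=SEAT+.0 # placeholder
d=np.array([.0629,0,-.0123]) # TCP in (A,Y,N) of seat at grasp
G=SEAT+d[0]*A+d[2]*N
plan(G+.10*A+.05*N,R3,24,-1)
```

```text
t 26.97 mouth tray -0.03 -0.0622 0.3004 down -6.2 j [-0.57  0.2   0.84  1.91 -0.18  1.1   0.23] w 0.0547 F [ 0.1 -0.6 -1.2]
side 11 [(-17, -48, 0.65, [314, 323, 14, 14]), (104, -14, 0.62, [370, 299, 11, 10]), (14, 23, 0.62, [321, 293, 12, 9]), (-76, 11, 0.6, [277, 305, 7, 6]), (-70, -37, 0.58, [284, 324, 13, 17]), (-27, -16, 0.48, [305, 311, 9, 13]), (-75, -10, 0.47, [279, 314, 14, 8]), (54, 178, 0.46, [322, 241, 62, 83]), (18, -17, 0.45, [328, 308, 12, 14]), (-109, -15, 0.41, [262, 319, 12, 10]), (-189, 9, 0.41, [218, 316, 12, 12])]
scene 9 [(-184, 8, 0.64, [247, 244, 1, 9]), (-66, 8, 0.63, [277, 275, 9, 13]), (7, 26, 0.62, [305, 291, 4, 6]), (100, -18, 0.6, [316, 332, 12, 9]), (-115, -14, 0.56, [256, 267, 13, 10]), (-72, -35, 0.49, [260, 284, 15, 14]), (-20, -47, 0.47, [269, 302, 10, 11]), (21, -19, 0.47, [292, 307, 9, 11]), (-23, -21, 0.39, [278, 295, 11, 13])]
wrist 10 [(-80, -18, 0.83, [278, 100, 18, 20]), (-77, 4, 0.83, [281, 78, 17, 18]), (-73, -33, 0.83, [286, 114, 19, 22]), (16, -18, 0.75, [365, 100, 19, 19]), (-114, -12, 0.72, [248, 94, 21, 19]), (101, -16, 0.71, [441, 97, 
[... 461 characters left out ...]
07,-1],[0.02,0.27,-0.05,0.021,-0.002,0.008,-1]]
[[0.02,0.27,-0.05,0.02,-0.002,0.008,-1],[0.02,0.27,-0.05,0.02,-0.002,0.009,-1],[0.02,0.27,-0.05,0.02,-0.002,0.009,-1],[0.02,0.27,-0.05,0.019,-0.001,0.01,-1],[0.02,0.27,-0.05,0.019,-0.002,0.011,-1],[0.02,0.27,-0.05,0.019,-0.001,0.011,-1],[0.02,0.27,-0.05,0.019,-0.001,0.011,-1],[0.02,0.27,-0.05,0.018,-0.001,0.012,-1]]
[[0.02,0.27,-0.05,0.018,-0.001,0.013,-1],[0.02,0.27,-0.05,0.017,-0.001,0.013,-1],[0.02,0.27,-0.05,0.018,-0.0,0.014,-1],[0.02,0.27,-0.05,0.016,-0.001,0.014,-1],[0.02,0.27,-0.05,0.017,-0.0,0.014,-1],[0.02,0.27,-0.05,0.016,-0.001,0.015,-1],[0.02,0.27,-0.05,0.015,0.0,0.016,-1],[0.02,0.27,-0.05,0.015,-0.0,0.016,-1]]
step 0.0228 turn 1.65
```

The wrist view shows exactly ten: near 4, middle 4, far 1, and one on the bench at tray (-190, 11). The shaker is empty. I'll return it to the rest, then carry the stray cube to the far trough, which needs a second one anyway.

apply_moves([
  [0.02,0.27,-0.05,0.021,-0.003,0.003,-1],
  [0.02,0.27,-0.05,0.022,-0.003,0.005,-1],
  [0.02,0.27,-0.05,0.021,-0.002,0.004,-1],
  [0.02,0.27,-0.05,0.021,-0.003,0.006,-1],
  [0.02,0.27,-0.05,0.021,-0.002,0.005,-1],
  [0.02,0.27,-0.05,0.021,-0.002,0.007,-1],
  [0.02,0.27,-0.05,0.02,-0.002,0.007,-1],
  [0.02,0.27,-0.05,0.021,-0.002,0.008,-1],
])

```text
clock: 27.93
tcp_pos: [0.4946, 0.0454, 0.2517]
orientation: [-2.156, -2.034, -0.234]
contact_force: [0.3, 0.2, -2.4]
grip_width: 0.0546
gripper_force: 89.6
```

apply_moves([
  [0.02,0.27,-0.05,0.02,-0.002,0.008,-1],
  [0.02,0.27,-0.05,0.02,-0.002,0.009,-1],
  [0.02,0.27,-0.05,0.02,-0.002,0.009,-1],
  [0.02,0.27,-0.05,0.019,-0.001,0.01,-1],
  [0.02,0.27,-0.05,0.019,-0.002,0.011,-1],
  [0.02,0.27,-0.05,0.019,-0.001,0.011,-1],
  [0.02,0.27,-0.05,0.019,-0.001,0.011,-1],
  [0.02,0.27,-0.05,0.018,-0.001,0.012,-1],
])

```text
clock: 28.6
tcp_pos: [0.4884, 0.2181, 0.2248]
orientation: [-1.977, -1.948, -0.443]
contact_force: [0.2, -0.8, -1.8]
grip_width: 0.0548
gripper_force: 89.6
```

apply_moves([
  [0.02,0.27,-0.05,0.018,-0.001,0.013,-1],
  [0.02,0.27,-0.05,0.017,-0.001,0.013,-1],
  [0.02,0.27,-0.05,0.018,0,0.014,-1],
  [0.02,0.27,-0.05,0.016,-0.001,0.014,-1],
  [0.02,0.27,-0.05,0.017,0,0.014,-1],
  [0.02,0.27,-0.05,0.016,-0.001,0.015,-1],
  [0.02,0.27,-0.05,0.012,0,0.013,-1],
  [0.02,0.27,-0.05,0.008,0,0.008,-1],
])

```text
clock: 29.27
tcp_pos: [0.4821, 0.3776, 0.1988]
orientation: [-1.79, -1.849, -0.627]
contact_force: [0.0, 0.2, -1.1]
grip_width: 0.055
gripper_force: 89.6
```

```bash
cat >> h.py <<'E'
G=SEAT+.0629*A-.0123*N
def sd():
    p,Rm,o=cur();d=p-G;print("t",o["clock"],"A",d@A,"N",d@N,"Y",d@YR,"rot",np.degrees(R.from_matrix(R3.T@Rm).as_rotvec()).round(1),"F",o["contact_force"].round(1),o["joints"].round(2))
E
python3 - <<'E'
from h import *
sd(); plan(G+.012*A+.004*N,R3,8,-1)
E
```

```text
t 29.2667 A 0.09298464032607005 N 0.059797974167531215 Y 0.0015294818777026385 rot [ 0.9  0.2 -0.3] F [ 0.   0.2 -1.1] [-0.76  0.38  0.37  2.04 -1.15  0.85  0.46]
[[-0.02,-0.0,0.01,-0.009,0.0,0.008,-1],[-0.02,-0.0,0.01,-0.01,0.001,0.008,-1],[-0.02,-0.0,0.01,-0.009,-0.0,0.008,-1],[-0.02,-0.0,0.01,-0.009,0.0,0.008,-1],[-0.02,-0.0,0.01,-0.01,0.0,0.008,-1],[-0.02,-0.0,0.01,-0.009,0.0,0.008,-1],[-0.02,-0.0,0.01,-0.01,0.001,0.008,-1],[-0.02,-0.0,0.01,-0.009,-0.0,0.008,-1]]
step 0.0128 turn 0.12
```

Run:
```python
from h import *
a=cv2.imread("pics/_w2.png");b=grab_frame("wrist")
for s in("shaker",):
    d=silhouettes(s,"wrist");print([(np.round(x["extent"]).tolist(),round(x["p"],2)) for x in d][:2])
ga,gb=[cv2.GaussianBlur(cv2.cvtColor(i,cv2.COLOR_BGR2GRAY),(3,3),0) for i in(a,b)]
# template matching of patches of old image in new one
for (x,y,w,h) in[(260,120,50,50),(330,120,50,50),(250,180,140,50),(250,230,140,60),(270,60,100,60),(250,140,60,60),(350,140,60,60)]:
    t=ga[y:y+h,x:x+w];r_=cv2.matchTemplate(gb,t,cv2.TM_CCOEFF_NORMED);_,v,_,l=cv2.minMaxLoc(r_);print((x,y),round(v,2),(l[0]-x,l[1]-y),t.std().round(1))
```

```text
[([328.0, 296.0, 184.0, 254.0], 0.76)]
(260, 120) 0.44 (-104, 219) 2.4
(330, 120) 0.44 (-125, 131) 2.5
(250, 180) 1.0 (0, 0) 30.8
(250, 230) 0.71 (10, 159) 11.5
(270, 60) 0.94 (5, 12) 2.3
(250, 140) 0.96 (0, 0) 18.3
(350, 140) 0.85 (0, 0) 18.6
```

The shaker hasn't slipped in the grip: the mouth edges match to the pixel. Seating it.

apply_moves([
  [-0.03,0,0.01,-0.009,0,0.008,-1],
  [-0.03,0,0.01,-0.01,0.001,0.008,-1],
  [-0.03,0,0.01,-0.009,0,0.008,-1],
  [-0.03,0,0.01,-0.009,0,0.008,-1],
  [-0.03,0,0.01,-0.01,0.001,0.008,-1],
  [-0.02,0,0.01,-0.009,0,0.008,-1],
  [0,0,0,-0.008,0,0.006,-1],
  [0,0,0,0,0,0,-1],
])

```text
clock: 30.03
tcp_pos: [0.4858, 0.3573, 0.1159]
orientation: [-1.815, -1.84, -0.642]
contact_force: [-0.4, 0.1, -1.8]
grip_width: 0.0548
gripper_force: 89.6
```

Run:
```python
from h import *
sd(); plan(G+.0005*A+.0005*N,R3,8,-1)
```

```text
t 30.0333 A 0.019970366435559616 N 0.015624774397176102 Y -0.0017396228561274015 rot [-0.3 -0.1  0.3] F [-0.4  0.1 -1.8] [-0.64  0.5   0.28  2.1  -1.33  0.77  0.7 ]
[[0.01,0.0,-0.01,-0.002,-0.0,0.002,-1],[0.01,0.0,-0.01,-0.002,-0.0,0.002,-1],[0.01,0.0,-0.01,-0.003,-0.001,0.002,-1],[0.01,0.0,-0.01,-0.002,0.0,0.003,-1],[0.01,0.0,-0.01,-0.002,-0.0,0.002,-1],[0.01,0.0,-0.01,-0.002,-0.0,0.002,-1],[0.01,0.0,-0.01,-0.003,-0.001,0.002,-1],[0.01,0.0,-0.01,-0.002,0.0,0.002,-1]]
step 0.0037 turn 0.05
```

apply_moves([
  [0,0,0,-0.003,-0.001,0.003,-1],
  [0,0,0,-0.003,0,0.003,-1],
  [0,0,0,-0.003,-0.001,0.003,-1],
  [0,0,0,-0.003,0,0.002,-1],
  [0,0,0,-0.002,0,0.002,-1],
  [0,0,0,-0.002,0,0.001,-1],
  [0,0,0,0,0,0,-1],
  [0,0,0,0,0,0,-1],
])

```text
clock: 30.7
tcp_pos: [0.4855, 0.3546, 0.0976]
orientation: [-1.813, -1.839, -0.649]
contact_force: [-0.5, 0.5, -2.1]
grip_width: 0.0548
gripper_force: 89.6
```

Run:
```python
from h import *
sd(); plan(G,R3,8,-1)
```

```text
t 30.7 A 0.005107785802674374 N 0.004483779117877665 Y -0.0014104298672768033 rot [-0.5  0.2  0.2] F [-0.5  0.5 -2.1] [-0.56  0.52  0.17  2.11 -1.35  0.73  0.75]
[[0.01,-0.0,-0.0,-0.001,-0.0,0.001,-1],[0.01,-0.0,-0.0,-0.0,-0.0,0.0,-1],[0.01,-0.0,-0.0,-0.001,-0.001,0.001,-1],[0.01,-0.0,-0.0,-0.0,0.0,0.0,-1],[0.01,-0.0,-0.0,-0.001,0.0,0.001,-1],[0.01,-0.0,-0.0,-0.0,-0.0,0.001,-1],[0.01,-0.0,-0.0,-0.001,-0.0,0.0,-1],[0.01,-0.0,-0.0,-0.001,-0.0,0.001,-1]]
step 0.0017 turn 0.07
```

apply_moves([
  [0,0,0,-0.001,0,0.001,-1],
  [0,0,0,-0.001,0,0.001,-1],
  [0,0,0,-0.001,-0.001,0.001,-1],
  [0,0,0,-0.001,0,0,-1],
  [0,0,0,-0.001,0,0.001,-1],
  [0,0,0,0,0,0,-1],
  [0,0,0,0,0,0,-1],
  [0,0,0,0,0,0,-1],
])

```text
clock: 31.37
tcp_pos: [0.4843, 0.3536, 0.0913]
orientation: [-1.812, -1.84, -0.649]
contact_force: [-0.8, -0.2, -1.5]
grip_width: 0.0544
gripper_force: 89.7
```

Run:
```python
from h import *
sd()
```

```text
t 31.3667 A -5.5287995135215035e-06 N 0.0007630480204196934 Y -0.0001898838299661921 rot [-0.4  0.2  0.2] F [-0.8 -0.2 -1.5] [-0.53  0.53  0.14  2.11 -1.35  0.71  0.77]
```

Back at the pose it was grasped from. Releasing and backing straight off.

apply_moves([
  [0,0,0,0,0,0,1],
  [0,0,0,0,0,0,1],
  [0,0,0,0,0,0,1],
  [0,0,0,0,0,0,1],
  [0,0,0,0,0,0,1],
  [0,0,0,0,0,-0.004,1],
  [0,0,0,0,0,-0.01,1],
  [0,0,0,0,0,-0.016,1],
])

```text
clock: 32.03
tcp_pos: [0.4837, 0.3345, 0.1144]
orientation: [-1.811, -1.84, -0.646]
contact_force: [0.4, 0.5, -0.4]
grip_width: 0.0852
gripper_force: 0.0
```

apply_moves([
  [0,0,0,0,0,-0.02,1],
  [0,0,0,0,0,-0.022,1],
  [0,0,0,0,0,-0.024,1],
  [0,0,0,0,0,-0.024,1],
  [0,-0.3,0,0,0,-0.024,1],
  [0,-0.5,0,0,0,-0.02,1],
  [0,-0.5,0,0,0,-0.01,1],
  [0,0,0,0,0,0,1],
])

```text
clock: 32.7
tcp_pos: [0.4872, 0.2444, 0.231]
orientation: [-1.899, -1.929, -0.544]
contact_force: [0.1, 1.0, -0.6]
grip_width: 0.0856
gripper_force: 0.0
```

Run:
```python
from h import *
p,Rm,o=cur();print(p.round(3),o["grip_width"],o["joints"].round(2))
look()
im=cv2.imread("pics/_side.png");sc=cv2.imread("pics/_scene.png")
old=cv2.imread("pics/seated.png");
new=np.hstack([cv2.resize(im[100:250,170:320],(400,400),interpolation=2),cv2.resize(sc[120:270,300:450],(400,400),interpolation=2)])
for n,(x,y,w,h) in dict(side=(130,110,150,180),scene=(525,55,160,180),sidemouth=(140,115,90,60),scenemouth=(600,55,90,60)).items():
    t=old[y:y+h,x:x+w];q=new[y-20:y+h+20,x-20:x+w+20];m=cv2.matchTemplate(q,t,cv2.TM_CCOEFF_NORMED);_,v,_,l=cv2.minMaxLoc(m);print(n,round(v,3),l[0]-20,l[1]-20,"diff0",np.abs(new[y:y+h,x:x+w].astype(int)-t).mean().round(1))
```

```text
[0.487 0.244 0.231] 0.08563804691462369 [-0.57  0.24  0.34  2.05 -0.82  0.9   0.31]
t 32.7 mouth tray -0.0841 0.2904 0.2814 down -37.2 j [-0.57  0.24  0.34  2.05 -0.82  0.9   0.31] w 0.0856 F [ 0.1  1.  -0.6]
side 6 [(-75, -11, 0.69, [279, 314, 10, 8]), (-188, 8, 0.67, [218, 317, 15, 14]), (18, -18, 0.67, [328, 308, 12, 17]), (-69, -37, 0.65, [285, 324, 14, 12]), (-24, -19, 0.61, [306, 312, 8, 16]), (-70, 13, 0.41, [279, 304, 6, 8])]
scene 5 [(-66, 2, 0.54, [275, 276, 10, 17]), (-18, -43, 0.46, [271, 301, 9, 8]), (-68, -39, 0.46, [259, 286, 11, 12]), (-26, -20, 0.44, [278, 293, 7, 7]), (-89, -14, 0.39, [263, 274, 8, 16])]
wrist 0 []
Fz -0.04
side 0.718 1 0 diff0 10.1
scene 0.585 1 1 diff0 15.9
sidemouth 0.788 2 0 diff0 9.4
scenemouth 0.84 9 5 diff0 7.6
```

The shaker appears to be back as before; I'll check it properly once the arm is clear. The stray cube is at about (0.354, 0.022). That's inside the tool-down reach, so I'll tilt the tool 25° towards the base.

```bash
cat >> h.py <<'E'
def tilt(th,az=0):
    t=np.radians(th);z=np.array([-np.sin(t),0,-np.cos(t)]);y=np.array([0,1.,0]);Q=R.from_rotvec([0,0,np.radians(az)]).as_matrix()
    return Q@np.c_[np.cross(y,z),y,z]
E
python3 - <<'E'
from h import *
plan(np.array([.40,.022,.19]),tilt(25),24,1)
E
```

```text
[[0.29,-0.03,-0.55,-0.009,-0.004,-0.004,1],[0.29,-0.03,-0.55,-0.008,-0.004,-0.003,1],[0.29,-0.03,-0.55,-0.008,-0.005,-0.003,1],[0.29,-0.03,-0.55,-0.008,-0.005,-0.003,1],[0.29,-0.03,-0.55,-0.008,-0.006,-0.003,1],[0.29,-0.03,-0.55,-0.007,-0.006,-0.003,1],[0.29,-0.03,-0.55,-0.007,-0.007,-0.002,1],[0.29,-0.03,-0.55,-0.006,-0.008,-0.002,1]]
[[0.29,-0.03,-0.55,-0.006,-0.008,-0.002,1],[0.29,-0.03,-0.55,-0.006,-0.008,-0.002,1],[0.29,-0.03,-0.55,-0.005,-0.008,-0.001,1],[0.29,-0.03,-0.55,-0.005,-0.009,-0.001,1],[0.29,-0.03,-0.55,-0.004,-0.009,-0.001,1],[0.29,-0.03,-0.55,-0.003,-0.01,-0.001,1],[0.29,-0.03,-0.55,-0.003,-0.009,0.0,1],[0.29,-0.03,-0.55,-0.003,-0.01,0.0,1]]
[[0.29,-0.03,-0.55,-0.002,-0.01,0.001,1],[0.29,-0.03,-0.55,-0.001,-0.01,0.0,1],[0.29,-0.03,-0.55,-0.001,-0.01,0.001,1],[0.29,-0.03,-0.55,0.0,-0.009,0.002,1],[0.29,-0.03,-0.55,0.0,-0.01,0.001,1],[0.29,-0.03,-0.55,0.001,-0.01,0.002,1],[0.29,-0.03,-0.55,0.002,-0.01,0.002,1],[0.29,-0.03,-0.55,0.002,-0.009,0.003,1]]
step 0.0106 turn 3.72
```

apply_moves([
  [0.29,-0.03,-0.55,-0.009,-0.004,-0.004,1],
  [0.29,-0.03,-0.55,-0.008,-0.004,-0.003,1],
  [0.29,-0.03,-0.55,-0.008,-0.005,-0.003,1],
  [0.29,-0.03,-0.55,-0.008,-0.005,-0.003,1],
  [0.29,-0.03,-0.55,-0.008,-0.006,-0.003,1],
  [0.29,-0.03,-0.55,-0.007,-0.006,-0.003,1],
  [0.29,-0.03,-0.55,-0.007,-0.007,-0.002,1],
  [0.29,-0.03,-0.55,-0.006,-0.008,-0.002,1],
])

```text
clock: 33.67
tcp_pos: [0.4562, 0.17, 0.2139]
orientation: [-1.318, -2.337, -0.379]
contact_force: [0.6, -0.2, -0.6]
grip_width: 0.0858
gripper_force: 0.0
```

apply_moves([
  [0.29,-0.03,-0.55,-0.006,-0.008,-0.002,1],
  [0.29,-0.03,-0.55,-0.006,-0.008,-0.002,1],
  [0.29,-0.03,-0.55,-0.005,-0.008,-0.001,1],
  [0.29,-0.03,-0.55,-0.005,-0.009,-0.001,1],
  [0.29,-0.03,-0.55,-0.004,-0.009,-0.001,1],
  [0.29,-0.03,-0.55,-0.003,-0.01,-0.001,1],
  [0.29,-0.03,-0.55,-0.003,-0.009,0,1],
  [0.29,-0.03,-0.55,-0.003,-0.01,0,1],
])

```text
clock: 34.33
tcp_pos: [0.4286, 0.0957, 0.2022]
orientation: [-0.671, -2.599, -0.204]
contact_force: [0.1, 0.0, -0.1]
grip_width: 0.0854
gripper_force: 0.0
```

apply_moves([
  [0.29,-0.03,-0.55,-0.002,-0.01,0.001,1],
  [0.29,-0.03,-0.55,-0.001,-0.01,0,1],
  [0.29,-0.03,-0.55,-0.001,-0.01,0.001,1],
  [0.29,-0.03,-0.55,0,-0.009,0.002,1],
  [0.29,-0.03,-0.55,0,-0.01,0.001,1],
  [0.29,-0.03,-0.55,0.001,-0.01,0.002,1],
  [0.29,-0.03,-0.55,0.002,-0.01,0.002,1],
  [0.29,-0.03,-0.55,0.002,-0.009,0.003,1],
])

```text
clock: 35.0
tcp_pos: [0.4002, 0.0219, 0.1898]
orientation: [0.015, -2.706, -0.017]
contact_force: [0.6, 0.4, 0.0]
grip_width: 0.0851
gripper_force: 0.0
```

Run:
```python
from h import *
p,Rm,o=cur();print(p.round(3),Rm.round(2).tolist(),o["joints"].round(2))
look()
# wrist cube outline of best blob nearest to expected
for d in silhouettes("cube0","wrist"):
    m=d["mask"].astype(np.uint8);cs=cv2.findContours(m,cv2.RETR_EXTERNAL,cv2.CHAIN_APPROX_NONE)[0]
    c=max(cs,key=cv2.contourArea);print(round(d["p"],2),cv2.minAreaRect(c), cv2.approxPolyDP(c,3,True)[:,0].tolist())
```

```text
[0.4   0.022 0.19 ] [[-0.91, -0.01, -0.42], [-0.01, 1.0, 0.01], [0.42, 0.01, -0.91]] [-0.35  0.34  0.25  1.97 -0.14  1.28  1.55]
t 35.0 mouth tray -0.1943 0.0087 0.2346 down -30.7 j [-0.35  0.34  0.25  1.97 -0.14  1.28  1.55] w 0.0851 F [0.6 0.4 0. ]
side 5 [(-108, -12, 0.7, [262, 317, 8, 14]), (-70, -37, 0.7, [285, 324, 14, 12]), (-69, 8, 0.54, [281, 306, 13, 12]), (101, -21, 0.43, [370, 302, 11, 15]), (-27, -23, 0.41, [305, 314, 6, 14])]
scene 7 [(97, -20, 0.67, [315, 332, 13, 11]), (-158, 419, 0.6, [378, 172, 49, 56]), (-85, -10, 0.57, [265, 274, 9, 12]), (-185, 12, 0.53, [248, 243, 6, 11]), (-116, -12, 0.5, [256, 266, 13, 10]), (-69, 7, 0.41, [276, 274, 7, 14]), (-24, -17, 0.39, [280, 293, 4, 6])]
wrist 5 [(-114, -11, 0.96, [292, 318, 18, 22]), (-32, -17, 0.79, [275, 404, 22, 18]), (-75, -17, 0.77, [281, 359, 24, 22]), (-75, 3, 0.64, [303, 361, 16, 27]), (-22, -45, 0.61, [245, 413, 25, 35])]
Fz -0.13
0.96 ((292.0, 318.0), (20.0, 18.0), 90.0) [[284, 309], [283, 327], [300, 327], [301, 310]]
0.79 ((275.5, 405.0), (18.0, 23.0), 90.0) [[272, 396], [264, 414], [283, 413], [287, 400]]
0.77 ((280.27349853515625, 357.4441223144531), (24.54288101196289, 23.39243507385254), 4.39870548248291) [[269, 348], [268, 365], [278, 369], [292, 365], [292, 348]]
0.64 ((302.4230651855469, 360.6153869628906), (22.161123275756836, 18.238800048828125), 78.69007110595703) [[308, 349], [295, 352], [296, 372], [312, 368]]
0.61 ((243.65383911132812, 414.7691955566406), (21.355958938598633, 29.399110794067383), 33.6900634765625) [[245, 398], [230, 418], [242, 431], [257, 412]]
```

Run:
```python
from h import *
p,Rm,o=cur();k=calibration("wrist");T=np.eye(4);T[:3,:3]=Rm;T[:3,3]=p;W=T@np.array(k["mount"]);Wi=np.linalg.inv(W)
im=grab_frame("wrist");g=cv2.cvtColor(im,cv2.COLOR_BGR2GRAY).astype(int)
q=Wi[:3,:3]@np.array([.354,.022,.009])+Wi[:3,3];u,v=k["fx"]*q[0]/q[2]+k["cx"],k["fy"]*q[1]/q[2]+k["cy"];print(u,v,q[2])
u,v=int(u),int(v);c=g[max(0,v-40):v+40,u-40:u+40];print(c[::4,::4])
d=silhouettes("cube3","wrist");print([(np.round(x["extent"]).tolist(),round(x["p"],2)) for x in d])
bg=np.median(c);m=(np.abs(c-bg)>18).astype(np.uint8);n,l,s,ce=cv2.connectedComponentsWithStats(m);print(bg,s.tolist()[:6],ce.round(0).tolist()[:6])
```

```text
321.6308637241253 246.1142051518871 0.34650078184859806
[[114 114 119 118 119 117 117 117 116 123 124 117 118 116 120 115 118 123
  116 119]
 [115 117 124 116 122 116 118 117 117 119 126 121 116 119 120 118 116 119
  116 120]
 [119 117 118 116 118 115 116 116 118 116 120 122 121 121 116 115 118 118
  117 119]
 [119 119 117 117 113 118 116 116 117 114 118 116 115 116 114 118 117 118
  120 119]
 [116 119 120 123 119 116 114 119 121 120 120 117 116 114 115 118 116 115
  119 120]
 [120 114 120 116 119 117 113 118 113 114 115 117 117 116 114 114 117 112
  113 119]
 [115 114 114 112 118 120 109 109 119 117 117 122 110 118 123 117 119 119
  119 117]
 [116 116 120 116 117 114  80  82  83  79  58  71 117 119 118 112 121 118
  114 116]
 [119 113 117 118 113  74  80  80  80  76  72  70  70  65 109 112 121 115
  114 114]
 [114 116 119 119 112  80  81  82  83  65  72  72  72  71 102 114 117 117
  116 116]
 [110 117 117 111 115 109  79  82  82  73  71  71  70  66 119 115 116 115
  119 119]
 [118 118 118 114 116 114 117  72  80  69  58  71  70 115 116 118 113 117
  116 114]
 [117 116 112 114 116 11
[... 254 characters left out ...]
19 116 118 116 119 118 119 116 118 109 112 119 118
  112 113]
 [118 117 113 113 113 115 116 121 117 120 119 114 117 120 112 115 111 116
  113 117]
 [118 122 122 116 111 114 112 115 115 116 115 115 117 114 114 117 112 116
  115 118]
 [116 116 118 116 112 115 112 117 115 117 112 116 116 114 117 115 112 115
  119 117]
 [113 114 117 116 115 113 116 115 113 121 114 114 114 113 112 115 112 117
  115 113]]
[([303.0, 359.0, 18.0, 28.0], 0.89), ([325.0, 245.0, 21.0, 24.0], 0.88), ([274.0, 405.0, 24.0, 21.0], 0.86), ([262.0, 353.0, 18.0, 27.0], 0.66), ([245.0, 415.0, 30.0, 31.0], 0.63), ([281.0, 358.0, 25.0, 22.0], 0.59)]
116.0 [[0, 0, 80, 80, 5743], [17, 24, 40, 26, 657]] [[40.0, 40.0], [37.0, 36.0]]
```

Run:
```python
from h import *
p,Rm,o=cur();k=calibration("wrist");T=np.eye(4);T[:3,:3]=Rm;T[:3,3]=p;W=T@np.array(k["mount"])
im=grab_frame("wrist");b=[x for x in silhouettes("cube3","wrist") if abs(x["extent"][0]-325)<12 and abs(x["extent"][1]-245)<12]
g=cv2.cvtColor(im,cv2.COLOR_BGR2GRAY)
def w(u,v,z): 
    d=W[:3,:3]@[(u-k["cx"])/k["fx"],(v-k["cy"])/k["fy"],1];return W[:3,3]+d*(z-W[2,3])/d[2]
for x in b:
    c=max(cv2.findContours(x["mask"].astype(np.uint8),0,1)[0],key=cv2.contourArea);r_=cv2.minAreaRect(c);print(x["p"],r_);pts=cv2.boxPoints(r_);print(np.array([w(*q,.014)[:2] for q in pts]).round(4).tolist(), w(*r_[0],.014).round(4))
print(g[228:262:2,306:348:2])
```

```text
0.62 ((326.300048828125, 242.9000244140625), (18.335756301879883, 20.124608993530273), 26.56505012512207)
[[0.3562, 0.0138], [0.3378, 0.0227], [0.3461, 0.0394], [0.3644, 0.0303]] [0.3512 0.0266 0.014 ]
[[118 122 120 115 111 109 113 115 118 120 121 114 112 116 119 121 115 115
  117 118 119]
 [ 92  97 125 122 119 118 116 115 119 122 118 111 111 116 119 123 119 118
  118 118 121]
 [ 79  82  80  79  80  80 104 118  69  78 111 117 113 115 117 119 118 115
  118 120 122]
 [ 82  82  83  83  84  83  85 106  70  71  69  94 125 120 119 117 116 112
  114 121 123]
 [ 80  80  83  82  80  81  81  60  70  68  71  69  66 101 123 118 115 111
  111 117 121]
 [ 79  82  81  79  78  79  63  74  71  71  69  70  72  68  74  95 121 114
  113 118 121]
 [ 82  80  79  80  80  80  59  71  69  69  70  69  69  71  70  68 105 117
  118 118 119]
 [ 80  81  82  81  82  68  72  72  72  71  73  72  71  72  71  78 122 115
  115 115 116]
 [ 83  81  82  84  84  63  70  71  72  72  71  70  72  70  70 100 118 117
  114 118 118]
 [ 80  80  82  84  71  76  71  71  70  71  71  69  70  71  85 121 118 117
  114 116 116]
 [ 74  78  79  81  73  34  64  72  71  70  71  72  74  66 116 117 119 119
  117 114 111]
 [119 106  75  76  80  81  51  41  68  73  73  70  69  89 117 115 117 117
  115 112 113]
 [115 111 112 112 111 104  86  82  53  43  72  74  71 118 114 116 117 114
  112 111 113]
 [112 111 113 116 116 114 112 113  76  72  44  42  91 119 113 112 112 113
  112 113 116]
 [113 116 118 117 114 113 115 115 116 118 119 108 120 119 115 113 114 113
  114 118 118]
 [113 115 115 118 118 114 114 112 114 115 113 116 121 121 119 116 113 111
  117 118 120]
 [118 113 112 114 118 116 114 113 114 116 114 116 118 118 118 115 112 113
  116 116 116]]
```

The stray cube is at (326,243) in the wrist image, i.e. (0.351, 0.026), with its faces turned about -26°. The left part of the blob is its shadow. Aligning with it and descending.

Run:
```python
from h import *
Rt=tilt(25,-26);C=np.array([.351,.0262,.008])
s=plan(C-.06*Rt[:,2],Rt,8,1)
s=plan(C,Rt,8,1,s)
```

```text
[[-0.22,-0.0,0.5,-0.004,-0.001,0.016,1],[-0.22,-0.0,0.5,-0.003,-0.001,0.016,1],[-0.22,-0.0,0.5,-0.004,-0.002,0.016,1],[-0.22,-0.0,0.5,-0.004,-0.002,0.016,1],[-0.22,-0.0,0.5,-0.004,-0.001,0.016,1],[-0.22,-0.0,0.5,-0.004,-0.002,0.015,1],[-0.22,-0.0,0.5,-0.004,-0.003,0.016,1],[-0.22,-0.0,0.5,-0.004,-0.002,0.016,1]]
step 0.0168 turn 3.29
[[0.0,-0.0,0.0,-0.0,-0.0,0.007,1],[0.0,-0.0,0.0,-0.0,-0.0,0.008,1],[0.0,-0.0,0.0,-0.0,-0.0,0.007,1],[0.0,-0.0,0.0,-0.0,-0.0,0.008,1],[0.0,-0.0,0.0,-0.0,-0.0,0.007,1],[0.0,-0.0,0.0,-0.0,-0.0,0.008,1],[0.0,-0.0,0.0,-0.0,-0.0,0.007,1],[0.0,-0.0,0.0,-0.0,-0.0,0.008,1]]
step 0.008 turn 0.03
```

apply_moves([
  [-0.22,0,0.5,-0.004,-0.001,0.016,1],
  [-0.22,0,0.5,-0.003,-0.001,0.016,1],
  [-0.22,0,0.5,-0.004,-0.002,0.016,1],
  [-0.22,0,0.5,-0.004,-0.002,0.016,1],
  [-0.22,0,0.5,-0.004,-0.001,0.016,1],
  [-0.22,0,0.5,-0.004,-0.002,0.015,1],
  [-0.22,0,0.5,-0.004,-0.003,0.016,1],
  [-0.22,0,0.5,-0.004,-0.002,0.016,1],
])

```text
clock: 36.22
tcp_pos: [0.3734, 0.0148, 0.0616]
orientation: [-0.612, -2.644, -0.142]
contact_force: [1.2, 0.2, 1.1]
grip_width: 0.0856
gripper_force: 0.0
```

Run:
```python
from h import *
p,Rm,o=cur();k=calibration("wrist");T=np.eye(4);T[:3,:3]=Rm;T[:3,3]=p;W=T@np.array(k["mount"])
im=grab_frame("wrist");print(p.round(4),Rm.round(2).tolist(),o["joints"].round(2),o["contact_force"].round(1))
def w(u,v,z): 
    d=W[:3,:3]@[(u-k["cx"])/k["fx"],(v-k["cy"])/k["fy"],1];return W[:3,3]+d*(z-W[2,3])/d[2]
for x in silhouettes("cube3","wrist")[:8]:
    c=max(cv2.findContours(x["mask"].astype(np.uint8),0,1)[0],key=cv2.contourArea);r_=cv2.minAreaRect(c);print(round(x["p"],2),np.round(r_[0]),np.round(r_[1]),round(r_[2]),w(*r_[0],.014).round(4))
Rt=tilt(25,-26);C=np.array([.351,.0262,.008]);plan(C,Rt,8,1)
```

```text
[0.3734 0.0148 0.0616] [[-0.81, 0.44, -0.38], [0.4, 0.9, 0.19], [0.42, 0.0, -0.91]] [-0.25  0.51  0.28  2.13 -0.39  0.96  1.43] [1.2 0.2 1.1]
0.96 [333. 401.] [29. 34.] 63 [ 0.4276 -0.0069  0.014 ]
0.78 [326. 262.] [29. 29.] 90 [0.3513 0.0264 0.014 ]
[[0.0,-0.01,-0.0,-0.0,0.0,0.007,1],[0.0,-0.01,-0.0,-0.0,0.0,0.007,1],[0.0,-0.01,-0.0,-0.001,0.001,0.008,1],[0.0,-0.01,-0.0,0.0,-0.0,0.007,1],[0.0,-0.01,-0.0,0.0,0.0,0.007,1],[0.0,-0.01,-0.0,-0.0,0.0,0.007,1],[0.0,-0.01,-0.0,-0.0,0.001,0.008,1],[0.0,-0.01,-0.0,-0.0,-0.0,0.007,1]]
step 0.0081 turn 0.04
```

The cube is confirmed at the same spot and aligned with the fingers. Descending, closing and lifting.

apply_moves([
  [0,0,0,0,0,0.007,1],
  [0,0,0,0,0,0.008,1],
  [0,0,0,0,0.001,0.008,1],
  [0,0,0,0,0,0.008,1],
  [0,0,0,0,0,0.008,1],
  [0,0,0,0,0.001,0.008,1],
  [0,0,0,0,0,0.007,1],
  [0,0,0,0,0,0.004,1],
])

```text
clock: 36.98
tcp_pos: [0.3512, 0.028, 0.0089]
orientation: [-0.606, -2.643, -0.14]
contact_force: [-0.1, -0.2, -0.7]
grip_width: 0.0856
gripper_force: 0.0
```

apply_moves([
  [0,0,0,0,0,0,-1],
  [0,0,0,0,0,0,-1],
  [0,0,0,0,0,0,-1],
  [0,0,0,0,0,0,-1],
  [0,0,0,0,0,0,-1],
  [0,0,0,0,0,0,-1],
  [0,0,0,0,0,0,-1],
  [0,0,0,0,0,0,-1],
], grip_force=40)

```text
clock: 37.65
tcp_pos: [0.3524, 0.0276, 0.0101]
orientation: [-0.607, -2.644, -0.141]
contact_force: [0.6, -0.6, 7.0]
grip_width: 0.0168
gripper_force: 39.9
```

apply_moves([
  [0,0,0,0,0,0,-1],
  [0,0,0,0,0,0,-1],
  [0,0,0,0,0,0,-1],
  [0,0,0,0,0,-0.006,-1],
  [0,0,0,0,0,-0.016,-1],
  [0,0,0,0,0,-0.025,-1],
  [0,0,0,0,0,-0.03,-1],
  [0,0,0,0,0,-0.03,-1],
])

```text
clock: 38.32
tcp_pos: [0.3924, 0.0072, 0.1079]
orientation: [-0.607, -2.643, -0.14]
contact_force: [0.7, -0.3, 0.1]
grip_width: 0.0165
gripper_force: 39.3
```

Run:
```python
from h import *
p,Rm,o=cur();print(p.round(3),o["joints"].round(2))
t=TR+.080*TX+.03*TY; 
s=plan(t+Z*.16,down(70),24,-1)
```

```text
[0.392 0.007 0.108] [-0.26  0.45  0.31  2.07 -0.35  1.08  1.4 ]
[[0.01,-0.17,-0.04,-0.007,0.005,-0.006,-1],[0.01,-0.17,-0.04,-0.007,0.004,-0.005,-1],[0.01,-0.17,-0.04,-0.007,0.004,-0.005,-1],[0.01,-0.17,-0.04,-0.007,0.005,-0.006,-1],[0.01,-0.17,-0.04,-0.007,0.004,-0.005,-1],[0.01,-0.17,-0.04,-0.008,0.005,-0.005,-1],[0.01,-0.17,-0.04,-0.007,0.004,-0.005,-1],[0.01,-0.17,-0.04,-0.008,0.004,-0.004,-1]]
[[0.01,-0.17,-0.04,-0.007,0.004,-0.005,-1],[0.01,-0.17,-0.04,-0.008,0.005,-0.004,-1],[0.01,-0.17,-0.04,-0.008,0.004,-0.005,-1],[0.01,-0.17,-0.04,-0.008,0.004,-0.004,-1],[0.01,-0.17,-0.04,-0.008,0.004,-0.004,-1],[0.01,-0.17,-0.04,-0.008,0.004,-0.004,-1],[0.01,-0.17,-0.04,-0.008,0.004,-0.003,-1],[0.01,-0.17,-0.04,-0.009,0.004,-0.004,-1]]
[[0.01,-0.17,-0.04,-0.008,0.004,-0.004,-1],[0.01,-0.17,-0.04,-0.008,0.004,-0.003,-1],[0.01,-0.17,-0.04,-0.009,0.004,-0.003,-1],[0.01,-0.17,-0.04,-0.009,0.004,-0.003,-1],[0.01,-0.17,-0.04,-0.008,0.003,-0.003,-1],[0.01,-0.17,-0.04,-0.009,0.004,-0.003,-1],[0.01,-0.17,-0.04,-0.009,0.004,-0.002,-1],[0.01,-0.17,-0.04,-0.009,0.004,-0.003,-1]]
step 0.0107 turn 1.07
```

Cube gripped (16.6 mm). Carrying it to the far trough with the fingers closing along the trough.

Run:
```python
from h import *
t=TR+.078*TX+.035*TY
s=plan(t+Z*.13,down(84.4),16,-1)
print("then down .11", t)
```

```text
[[0.05,-0.26,-0.21,-0.011,0.007,-0.007,-1],[0.05,-0.26,-0.21,-0.011,0.007,-0.006,-1],[0.05,-0.26,-0.21,-0.011,0.006,-0.006,-1],[0.05,-0.26,-0.21,-0.012,0.006,-0.006,-1],[0.05,-0.26,-0.21,-0.012,0.006,-0.005,-1],[0.05,-0.26,-0.21,-0.012,0.006,-0.005,-1],[0.05,-0.26,-0.21,-0.013,0.005,-0.005,-1],[0.05,-0.26,-0.21,-0.013,0.005,-0.005,-1]]
[[0.05,-0.26,-0.21,-0.013,0.005,-0.004,-1],[0.05,-0.26,-0.21,-0.013,0.004,-0.004,-1],[0.05,-0.26,-0.21,-0.013,0.004,-0.003,-1],[0.05,-0.26,-0.21,-0.014,0.004,-0.003,-1],[0.05,-0.26,-0.21,-0.014,0.004,-0.003,-1],[0.05,-0.26,-0.21,-0.014,0.003,-0.003,-1],[0.05,-0.26,-0.21,-0.014,0.003,-0.002,-1],[0.05,-0.26,-0.21,-0.014,0.002,-0.002,-1]]
step 0.0149 turn 2.01
then down .11 [0.62244314 0.02042149 0.        ]
```

apply_moves([
  [0.05,-0.26,-0.21,-0.011,0.007,-0.007,-1],
  [0.05,-0.26,-0.21,-0.011,0.007,-0.006,-1],
  [0.05,-0.26,-0.21,-0.011,0.006,-0.006,-1],
  [0.05,-0.26,-0.21,-0.012,0.006,-0.006,-1],
  [0.05,-0.26,-0.21,-0.012,0.006,-0.005,-1],
  [0.05,-0.26,-0.21,-0.012,0.006,-0.005,-1],
  [0.05,-0.26,-0.21,-0.013,0.005,-0.005,-1],
  [0.05,-0.26,-0.21,-0.013,0.005,-0.005,-1],
])

```text
clock: 38.98
tcp_pos: [0.509, 0.014, 0.1179]
orientation: [-0.391, -2.904, -0.073]
contact_force: [0.2, -0.2, -0.2]
grip_width: 0.0168
gripper_force: 39.3
```

apply_moves([
  [0.05,-0.26,-0.21,-0.013,0.005,-0.004,-1],
  [0.05,-0.26,-0.21,-0.013,0.004,-0.004,-1],
  [0.05,-0.26,-0.21,-0.013,0.004,-0.003,-1],
  [0.05,-0.26,-0.21,-0.014,0.004,-0.003,-1],
  [0.05,-0.26,-0.21,-0.014,0.004,-0.003,-1],
  [0.05,-0.26,-0.21,-0.014,0.003,-0.003,-1],
  [0.05,-0.26,-0.21,-0.012,0.003,-0.002,-1],
  [0.05,-0.26,-0.21,-0.008,0.002,-0.002,-1],
])

```text
clock: 39.65
tcp_pos: [0.6166, 0.0219, 0.1299]
orientation: [0.143, 3.132, -0.004]
contact_force: [0.4, -0.2, -0.8]
grip_width: 0.0167
gripper_force: 39.3
```

Run:
```python
from h import *
p,Rm,o=cur();d=p-TR;print(p.round(3),d@TX,d@TY,o["grip_width"],o["joints"].round(2))
t=TR+.078*TX+.035*TY
plan(t+Z*.02,down(84.4),8,-1)
```

```text
[0.617 0.022 0.13 ] 0.07199989890561775 0.035859710307970576 0.016653248706710203 [-0.36  0.5   0.29  1.81 -0.18  0.85  1.5 ]
[[-0.0,0.01,0.01,-0.001,-0.0,0.014,-1],[-0.0,0.01,0.01,-0.0,-0.0,0.013,-1],[-0.0,0.01,0.01,-0.001,-0.0,0.014,-1],[-0.0,0.01,0.01,-0.001,-0.0,0.014,-1],[-0.0,0.01,0.01,-0.0,-0.0,0.014,-1],[-0.0,0.01,0.01,-0.001,-0.0,0.013,-1],[-0.0,0.01,0.01,-0.001,-0.001,0.014,-1],[-0.0,0.01,0.01,-0.001,0.0,0.014,-1]]
step 0.0141 turn 0.07
```

apply_moves([
  [0,0,0,-0.001,0,0.014,-1],
  [0,0,0,-0.001,0,0.016,-1],
  [0,0,0,-0.001,0,0.017,-1],
  [0,0,0,-0.001,0,0.017,-1],
  [0,0,0,-0.001,0,0.017,-1],
  [0,0,0,0,0,0.015,-1],
  [0,0,0,0,0,0.011,-1],
  [0,0,0,0,0,0.003,-1],
])

```text
clock: 40.32
tcp_pos: [0.6189, 0.0209, 0.018]
orientation: [0.146, 3.137, -0.004]
contact_force: [-0.1, -0.1, 0.7]
grip_width: 0.0165
gripper_force: 39.3
```

apply_moves([
  [0,0,0,0,0,0,-1],
  [0,0,0,0,0,0,0],
  [0,0,0,0,0,0,0],
  [0,0,0,0,0,0,0],
  [0,0,0,0,0,0,0],
  [0,0,0,0,0,0,0],
  [0,0,0,0,0,-0.01,0],
  [0,0,0,0,0,-0.02,0],
])

```text
clock: 40.98
tcp_pos: [0.6182, 0.021, 0.0487]
orientation: [-0.147, -3.137, 0.004]
contact_force: [0.1, -0.3, -0.1]
grip_width: 0.0429
gripper_force: 0.0
```

apply_moves([
  [0,0,0,0,0,-0.025,0],
  [0,0,0,0,0,-0.025,0],
  [0,0,0,0,0,-0.025,0],
  [0,0,0,0,0,-0.025,0],
  [0,0,0,0,0,-0.025,0],
  [0,0,0,0,-0.02,-0.025,0],
  [0,0,0,0,-0.03,-0.02,0],
  [0,0,0,0,-0.03,0,0],
])

```text
clock: 41.65
tcp_pos: [0.6145, -0.0585, 0.2257]
orientation: [0.143, 3.127, -0.001]
contact_force: [2.3, -0.5, 0.8]
grip_width: 0.0428
gripper_force: 0.0
```

Run:
```python
from h import *
p,Rm,o=cur();print(p.round(3),o["clock"])
look()
im=cv2.imread("pics/_side.png");sc=cv2.imread("pics/_scene.png")
old=cv2.imread("pics/seated.png");
new=np.hstack([cv2.resize(im[100:250,170:320],(400,400),interpolation=2),cv2.resize(sc[120:270,300:450],(400,400),interpolation=2)])
for n,(x,y,w,h) in dict(side=(130,110,150,180),scene=(525,55,160,180),sidemouth=(140,115,90,60),scenemouth=(600,55,90,60)).items():
    t=old[y:y+h,x:x+w];q=new[y-20:y+h+20,x-20:x+w+20];m=cv2.matchTemplate(q,t,cv2.TM_CCOEFF_NORMED);_,v,_,l=cv2.minMaxLoc(m);print(n,round(v,3),l[0]-20,l[1]-20,"diff0",np.abs(new[y:y+h,x:x+w].astype(int)-t).mean().round(1))
i0={"side":cv2.imread("pics/side0.png"),"scene":cv2.imread("pics/scene0.png")}
for c,i in(("side",im),("scene",sc)):
    for n in("flask","carton","driver"): print(c,n,[(np.round(d["extent"]).tolist(),round(d["p"],2)) for d in silhouettes(n,c)][:1])
```

```text
[ 0.615 -0.059  0.226] 41.65
t 41.65 mouth tray 0.0121 -0.0447 0.2439 down -5.1 j [-0.27  0.39  0.34  1.73 -0.15  1.03  1.61] w 0.0428 F [ 2.3 -0.5  0.8]
side 4 [(85, 29, 0.68, [354, 285, 11, 13]), (-72, -14, 0.53, [281, 315, 12, 10]), (-72, -36, 0.51, [283, 324, 12, 11]), (21, -19, 0.44, [330, 308, 14, 13])]
scene 7 [(-20, -48, 0.68, [269, 302, 10, 14]), (-69, -33, 0.54, [261, 284, 14, 11]), (13, 28, 0.5, [307, 293, 9, 9]), (86, 32, 0.5, [331, 314, 7, 14]), (-23, -20, 0.43, [278, 294, 7, 7]), (23, -22, 0.4, [292, 309, 7, 8]), (-88, -16, 0.39, [262, 275, 8, 12])]
wrist 10 [(-20, -46, 0.9, [324, 111, 22, 26]), (-82, -17, 0.88, [356, 38, 24, 26]), (18, -18, 0.85, [352, 152, 21, 23]), (-78, -34, 0.82, [337, 43, 20, 25]), (100, -14, 0.77, [353, 230, 20, 19]), (80, 34, 0.72, [399, 212, 21, 19]), (12, 31, 0.69, [402, 146, 20, 25]), (-107, -8, 0.64, [367, 6, 25, 13]), (-30, -15, 0.63, [356, 100, 23, 25]), (-76, 3, 0.58, [379, 45, 21, 30])]
Fz -0.28
side 0.814 1 0 diff0 9.8
scene 0.897 0 0 diff0 9.2
sidemouth 0.976 2 0 diff0 5.5
scenemouth 0.96 1 1 diff0 4.7
side flask [([346.0, 204.0, 30.0, 60.0], 0.77)]
side carton [([459.0, 370.0, 83.0, 76.0], 0.63)]
side driver [([418.0, 283.0, 65.0, 60.0], 0.59)]
scene flask [([412.0, 260.0, 35.0, 57.0], 0.92)]
scene carton [([264.0, 429.0, 66.0, 79.0], 0.87)]
scene driver [([364.0, 365.0, 56.0, 78.0], 0.98)]
```

All ten cubes are in the tray: near 4, middle 4, far 2. The shaker is seated spout up, matching the first seating to within about a pixel. The jar, carton and screwdriver haven't moved and the arm is clear.

```bash
python3 -c "
from h import *
print(order.hand_in())"
```

```text
the job is handed in; nothing more can be done
None
```

The job is handed in at about 42 s of 72: all ten cubes lie in the tray (4, 4 and 2 per trough), the empty shaker is back in the aluminium rest spout up, and the jar, carton and screwdriver have not moved; one cube bounced out onto the bench during shaking, and I put it in the far trough by hand after the shaker was already back in the rest.

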